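# Fetch the finished flower plaque from under the drying stack

### The arm

A 6-joint arm with a two-finger parallel gripper is mounted at the origin on the work surface. World frame = base frame: x ahead of the robot, y to its left, z up, the work surface at z = 0. Lengths are in m, angles in rad, forces in N, time in s.
With the tool pointing down it reaches from about 0.275 to 0.85 m from the base axis. Payload 19 kg.
Tool frame: the origin (TCP) lies at the very end of the fingers, on their centre line; the grasp point (between the pads) lies 19 mm behind it (ctrl.grip_point_offset is the distance from the TCP to the grasp point, in m); x points along the fingers, y is the direction in which the jaws open and shut, and the axes are right-handed (so a half turn about x gives the same grasp; the last joint's range is limited). The gripper opens to 85 mm and grips with 20 to 120 N. Pads are 22 mm wide; open, the fingers measure 114 mm over their backs; the gripper's body (76 mm by 85 mm) begins 54 mm behind the grasp point. The pads swing forward as they close: fully open they stand 13 mm farther back than shut.
Start: joints at [0.998, 0.15, 1.437, -0, 1.554, -0.134], TCP at [0.244, 0.52, 0.2] pointing down, gripper open.
Joint ranges: [-2.8, 2.8], [-0.68, 2.1], [0.12, 2.68], [-1.39, 4.53], [0.16, 2.79], [-2.81, 2.81]. Speed limits (rad/s): [1.89, 1.89, 2.22, 3.01, 3.01, 3.01].

### API

Orientations are given as a unit quaternion [x, y, z, w].
In Python, from rig import ctrl, imaging, workorder gives the robot as it stands. The module is installed in compiled form; this text tells all that it offers.
- The arm moves only by the shell command python3 -m crank 'ROWS' [FORCE]. ROWS is JSON, a list that holds one entry, the list of rows, each a list of 7 numbers: the gripper command: -1 is fully open, 1 is shut, values between are in proportion, then the shift along the tool's x, y, z in mm, then the turn, a rotation vector about the tool's x, y, z in rad. A call has exactly 10 rows; each row shifts and turns the pose as measured when the row begins, along the tool's axes as they then stand; what a row does not reach is not made up. A row lasts 1/10 s, in which the tool goes at most 50 mm and 8.59 degrees, less where a joint would pass 70% of its speed; a pose out of reach is approached as far as the arm can. A call is refused whole if a number of a shift passes 50 or a number of a turn 0.15, either way. A call with a gripper value outside its range is refused whole. The fingers move at their own pace and stop on an object; FORCE is the grip in N (left out, the last holds). Time passes only in rows, so rows that do not move let the fingers close, or fill a call up. It gives the time, the measured TCP pose, the force and the opening at its end, in the units of the state.
- ctrl.get_obs(): the state, without advancing time (a new reading comes with each control period).
- imaging.grab_frame(name): name is "side" or "top"; returns a dict with "color" (400x640x3 uint8, red, green, blue), "K" (3x3 intrinsics, pixels), "view" (4x4, takes a point from world to camera coordinates). Camera axes: x right, y down, z forward; pixel columns grow to the right and rows downward; lengths in m; the calibration is good to about 2 mm. A picture is of the moment at which its call begins. There is no depth.
- workorder.close_job(): hands the job in, once; it reports no verdict.
The state is a dict: "time_s": time; "joints": joint angles; "dq": joint speeds; "joint_efforts": joint torques, N m; "position": TCP position; "tcp_rot": TCP orientation; "force": force on the tool from outside, world axes, zero at the start; "moment": the same for the moment, N m; "finger_gap": finger opening in m.
Only numpy, scipy, OpenCV 4.12 (cv2) and the standard library are available. Lean on these libraries where they do the work, as an engineer would, in place of code of your own. Each camera call takes 0.05 s, during which the arm holds its last target. There are 200 camera calls.

### The job

The long dried-flower plaque at the bottom of the drying stack is ready: lay the short plaque that is on top aside on the green cutting mat, then both wooden spacer sticks too, and lay the long plaque flat in the open gift box. Then rebuild the stack in the middle of the drying board as it was: both sticks on the board, lying square across it about 12 cm apart, and the short plaque resting level on both sticks, centred over board and sticks and lying lengthwise along the board. Keep both plaques flower side up, and do not shift the jar of dried flowers, the glue gun or the pin tin.

Things in the scene. Friction and masses are not known exactly. Their poses are not given: they have to be found in the camera images.
- long_plaque: the finished plaque, at the bottom of the stack: brown wooden board 220 mm long (x), 60 wide (y), 12 thick, with white and yellow dried flowers glued on the middle of its upper face (within 24 mm of the middle, 12 mm high). About 120 g. Origin: middle of its underside, z up. At the start it lies along the drying board, its ends showing 25 mm beyond the short plaque.
- short_plaque: the plaque that is still drying, on top of the stack: like the long one but 170 mm long (x), 60 wide (y), 12 thick, with purple and pink flowers on the middle of its upper face (within 24 mm of the middle, 12 mm high). About 90 g. Origin: middle of its underside, z up. At the start it rests on the two sticks, parallel to the long plaque.
- stick_a: spacer stick, plain pale wood bar 120 mm long (x), 18 by 18 mm in section, about 25 g. Origin: its centre, 9 mm above what it lies on. At the start it lies across the long plaque, about 60 mm from its middle, under one half of the short plaque, its ends sticking out 30 mm either side. The two sticks are alike and interchangeable.
- stick_b: the other spacer stick, the same as stick_a, under the other half of the short plaque.
- drying_board: plain grey laminate board, 280 mm (x) by 160 mm (y), 12 mm thick, lying fixed on the table; the stack stands on its middle. Origin: middle of its underside.
- cutting_mat: green cutting mat with a pale grid, 300 mm (x) by 220 mm (y), 3 mm thick, fixed on the table: the side area. Origin: middle of its underside. The pin tin stands near its corner on the +x, +y side.
- gift_box: open gift box of kraft card, outside 260 mm (x) by 160 mm (y), walls 35 mm high and 3 mm thick, floor 3 mm thick, empty, fixed on the table. Origin: middle of its underside.
- flower_jar: bystander: glass jar of dried stems, 68 mm across, 95 mm high, stems to 165 mm; origin: middle of its underside. Stands beyond the mat, board and box. Leave it there.
- glue_gun: bystander: blue cordless glue gun with orange trigger, lying on its side at the far side of the table, about 200 by 130 mm, 37 mm high; origin: on the table under the barrel. Leave it there.
- pin_tin: bystander: small round tin of pins, 44 mm across, 21 mm high with the pin heads, standing on the cutting mat about 115 mm (mat x) and 80 mm (mat y) from its middle; origin: middle of its underside. Leave it there.
Things that resemble listed ones, but are neither listed nor needed, are in the scene too. What is shaped like the stick_a but pink is not meant.

How it is judged:
By the outcome, as a careful person would: the job done as asked, in the order asked, and still so for the second after the job is handed in, with the robot touching nothing.
It also fails if it takes over 147 s, if anything falls off the work surface, if the arm or the gripper's body presses on something with over 40 N, if the wrist force passes 120 N, or if a joint passes its speed limit or range.

## Working session

There is one attempt and no reset: what is moved stays moved. The work goes in short steps, Python scripts to look and compute and a shell command to move; the robot and the scene stay as the last step left them, time stands still between calls to the robot, and variables do not carry over. Pictures are saved under pics/ and viewed, about 12 in all and at most 16, crops included, and the job is handed in when it is done.

```bash
mkdir -p pics; cat > h.py <<'E'
import numpy as np, cv2, sys
from rig import ctrl, imaging, workorder
from scipy.spatial.transform import Rotation as R
def grab(n,save=None):
    f=imaging.grab_frame(n)
    if save: cv2.imwrite('pics/'+save,f['color'][:,:,::-1])
    return f
def ray(f,uv,z):
    K,V=np.array(f['K']),np.array(f['view']); Rm,t=V[:3,:3],V[:3,3]
    c=-Rm.T@t; d=Rm.T@np.linalg.solve(K,[uv[0],uv[1],1.]); s=(z-c[2])/d[2]; return c+s*d
def proj(f,p):
    K,V=np.array(f['K']),np.array(f['view']); q=V[:3,:3]@np.array(p)+V[:3,3]; q=K@q; return q[:2]/q[2]
E
python3 - <<'E'
from h import *
np.set_printoptions(precision=4,suppress=True)
t=grab('top','t0.png'); s=grab('side','s0.png')
for f in (t,s): V=np.array(f['view']); print(f['K'],V, -V[:3,:3].T@V[:3,3])
o=ctrl.get_obs(); print(o); print(R.from_quat(o['tcp_rot']).as_matrix(), ctrl.grip_point_offset)
E
```

```text
[[367.0069   0.     316.3325]
 [  0.     367.0069 202.3176]
 [  0.       0.       1.    ]] [[ 0.0151 -0.9992 -0.0359  0.0497]
 [-0.9864 -0.009  -0.1638  0.5622]
 [ 0.1634  0.0379 -0.9858  0.8028]
 [ 0.      0.      0.      1.    ]] [0.4227 0.0243 0.8853]
[[491.9838   0.     324.9191]
 [  0.     491.9838 200.8867]
 [  0.       0.       1.    ]] [[ 0.9815 -0.191   0.0138 -0.5624]
 [-0.0956 -0.5512 -0.8289  0.1257]
 [ 0.1659  0.8122 -0.5593  1.266 ]
 [ 0.      0.      0.      1.    ]] [ 0.3539 -1.0664  0.82  ]
{'time_s': 0.1, 'joints': array([ 0.998 ,  0.1509,  1.4379,  0.    ,  1.5538, -0.134 ]), 'dq': array([ 0.0004,  0.0001, -0.0034,  0.0004,  0.0011, -0.0013]), 'joint_efforts': array([  0.0046, -71.438 , -57.1802,  -0.0002,   0.0071,   0.0001]), 'position': array([0.2442, 0.5203, 0.1995]), 'tcp_rot': array([ 0.1536,  0.6903, -0.1542,  0.69  ]), 'force': array([-0.4699, -0.058 , -0.6814]), 'moment': array([0.0136, 0.0045, 0.0526]), 'finger_gap': 0.0853947142458613}
[[-0.0006  0.4249  0.9053]
 [-0.0009  0.9053 -0.4249]
 [-1.     -0.001  -0.0002]] 0.0187
```

View pics/t0.png

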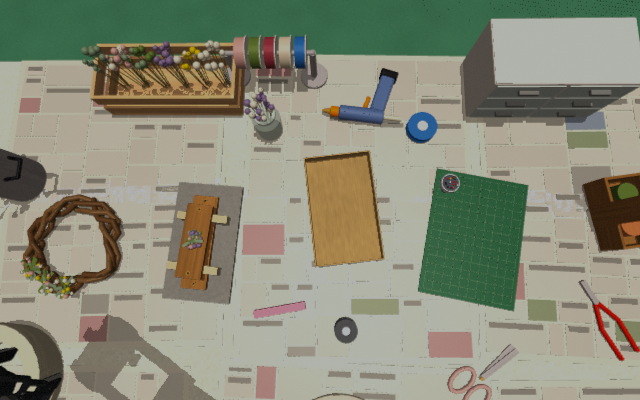

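View pics/s0.png

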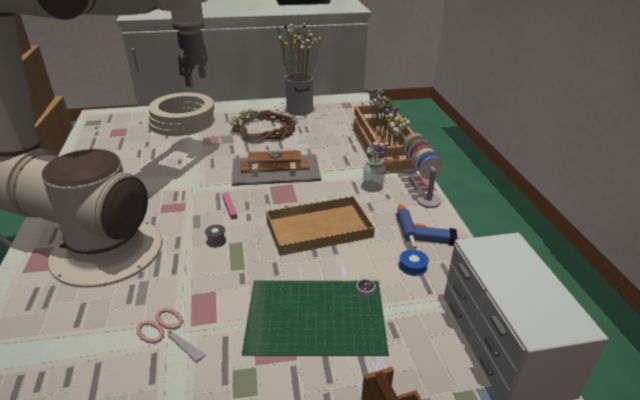

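Top view: the stack is at about (200,243) with pale sticks near y-rows 217 and 268, the box at (344,209), the mat at (473,240), the tin at (450,183) and the jar at (263,118). The pink bar at (280,310) is the decoy. The pale bars under the short plaque fit the sticks. Next I'll measure and confirm with a crop.

```bash
cat > m.py <<'E'
from h import *
np.set_printoptions(precision=4,suppress=True)
t=grab('top'); im=t['color']; hsv=cv2.cvtColor(im,cv2.COLOR_RGB2HSV)
for n,p in dict(board=(180,290),board2=(232,200),short=(200,215),stick=(222,219),stick2=(210,269),long=(185,283),box=(344,209),mat=(473,260)).items(): print(n,p,hsv[p[1],p[0]])
def rect(mask,z,name,roi):
    m=np.zeros_like(mask); x0,y0,x1,y1=roi; m[y0:y1,x0:x1]=mask[y0:y1,x0:x1]
    c=max(cv2.findContours(m,cv2.RETR_EXTERNAL,cv2.CHAIN_APPROX_NONE)[0],key=cv2.contourArea)
    P=np.array([ray(t,q[0],z)[:2] for q in c],np.float32)
    (cx,cy),(w,h),a=cv2.minAreaRect(P*1000); 
    if w<h: w,h,a=h,w,a+90
    print(name,'c',round(cx,1),round(cy,1),'L W',round(w,1),round(h,1),'yaw long axis',round((a+90)%180-90,1))
H,S,V=[hsv[...,i].astype(int) for i in range(3)]
mat=((H>55)&(H<90)&(S>80)).astype(np.uint8)*255; rect(mat,.003,'mat',(400,150,545,330))
g=((S<60)&(V<170)).astype(np.uint8)*255; rect(cv2.morphologyEx(g,cv2.MORPH_OPEN,np.ones((3,3))),.012,'board',(150,170,255,310))
br=((H<20)&(S>110)).astype(np.uint8)*255; rect(br,.035,'box rim',(290,140,400,280)); rect(br,.054,'plaques',(150,170,255,310))
a=cv2.resize(im[170:315,150:255],None,fx=5,fy=5,interpolation=cv2.INTER_CUBIC)[:, :, ::-1]
b=cv2.resize((br|0)[170:315,150:255],None,fx=2,fy=2)
cv2.imwrite('pics/c1.png',cv2.resize(a,None,fx=.8,fy=.8))
E
python3 m.py
```

```text
board (180, 290) [ 19  34 119]
board2 (232, 200) [ 19  36 120]
short (200, 215) [ 15 184 144]
stick (222, 219) [ 24  78 177]
stick2 (210, 269) [ 24  77 176]
long (185, 283) [ 15 183 138]
box (344, 209) [ 18 143 159]
mat (473, 260) [ 68 126  95]
mat c 489.7 -314.8 L W 297.6 218.3 yaw long axis -10.6
board c 472.3 353.9 L W 283.3 220.8 yaw long axis -3.2
box rim c 553.7 -4.9 L W 257.9 158.4 yaw long axis 7.1
plaques c 468.7 329.7 L W 211.8 76.0 yaw long axis -4.6
```

View pics/c1.png

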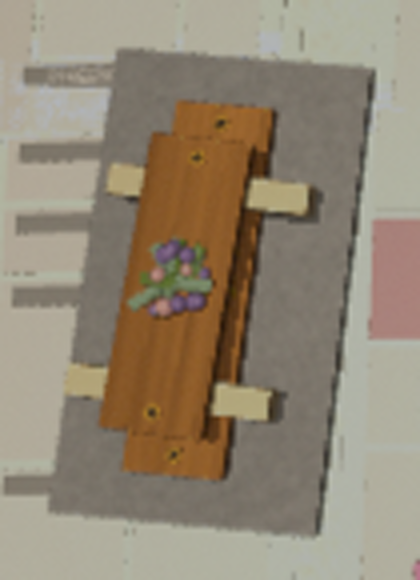

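The crop shows grey board corners at (118,48),(374,68),(318,534),(50,512). The short plaque with purple and pink flowers lies on two pale, plain sticks, and the long plaque's ends stick out below.

```bash
cat > m2.py <<'E'
from h import *
np.set_printoptions(precision=1,suppress=True)
t=grab('top')
D=dict(board=(.012,[(118,48),(374,68),(318,534),(50,512)]),short=(.054,[(152,132),(252,149),(208,440),(100,428)]),
 sa=(.042,[(108,163),(312,184),(306,215),(106,193)]),sb=(.042,[(66,364),(272,388),(268,420),(64,394)]),long=(.024,[(177,100),(273,106),(223,478),(122,470)]))
for n,(z,c) in D.items():
    P=np.array([ray(t,(x/4+149.6,y/4+169.6),z)[:2]*1000 for x,y in c]); e=[P[(i+1)%4]-P[i] for i in range(4)]
    v1=(e[0]-e[2]);v2=(e[3]-e[1]); print(n,P.mean(0),'sides',[np.linalg.norm(x) for x in e],'yaw of v2 (up edge)',np.degrees(np.arctan2(v2[1],v2[0])).round(1),'yaw v1+90',(np.degrees(np.arctan2(v1[1],v1[0]))+90).round(1))
t=t; im=t['color']; hsv=cv2.cvtColor(im,cv2.COLOR_RGB2HSV)
E
python3 m2.py
```

```text
board [471.5 327.5] sides [np.float64(160.39943857685387), np.float64(277.70217507891346), np.float64(159.69666892027783), np.float64(279.54001918483857)] yaw of v2 (up edge) -4.0 yaw v1+90 -3.7
short [468.7 334.3] sides [np.float64(60.18219157672045), np.float64(166.00338244992255), np.float64(62.249702062610666), np.float64(170.0746058706784)] yaw of v2 (up edge) -5.5 yaw v1+90 -7.1
sa [525.7 325.3] sides [np.float64(122.43413433719903), np.float64(18.393386357716732), np.float64(119.75934093767384), np.float64(17.779150018669682)] yaw of v2 (up edge) -3.7 yaw v1+90 -5.4
sb [408.5 340.9] sides [np.float64(121.26430101723646), np.float64(18.021071542580778), np.float64(119.88935960311696), np.float64(17.013232453496716)] yaw of v2 (up edge) -1.6 yaw v1+90 -5.8
long [470.6 332.9] sides [np.float64(58.960264542237695), np.float64(219.61626001425878), np.float64(59.706545350812256), np.float64(219.37217731914475)] yaw of v2 (up edge) -4.3 yaw v1+90 -3.2
```

```bash
cat > go.py <<'E'
from h import *
# usage: go.py x y z(mm) phi(deg): remaining shift in tool axes (mm), turn (rotvec)
x,y,z,phi=map(float,sys.argv[1:5]); o=ctrl.get_obs(); M=R.from_quat(o['tcp_rot']); p=np.array(o['position'])*1000
f=np.radians(phi); Y=np.array([np.cos(f),np.sin(f),0]); X=np.array([0,0,-1.]); T=R.from_matrix(np.c_[X,Y,np.cross(X,Y)])
d=np.array([x,y,z])-p
print('t',round(o['time_s'],1),'pos',p.round(1),'F',np.round(o['force'],1),'gap',round(o['finger_gap']*1000,1))
print('shift now-axes',M.inv().apply(d).round(1),'target-axes',T.inv().apply(d).round(1),'turn',(M.inv()*T).as_rotvec().round(3))
E
python3 go.py 469 334 100 84.5
```

```text
t 0.2 pos [244.2 520.4 199.6] F [-0.2 -0.  -0.5] gap 85.4
shift now-axes [ 99.7 -73.1 282.7] target-axes [  99.6 -164.   241.6] turn [-0.343 -0.     0.001]
```

```bash
python3 -m crank '[[[-1,0,0,0,-0.115,0,0],[-1,0,0,0,-0.115,0,0],[-1,0,0,0,-0.113,0,0],[-1,10,-23,35,0,0,0],[-1,15,-23,35,0,0,0],[-1,15,-23,35,0,0,0],[-1,15,-23,35,0,0,0],[-1,15,-23,35,0,0,0],[-1,15,-23,35,0,0,0],[-1,15,-23,32,0,0,0]]]' 40; python3 go.py 469 334 24 84.5
```

```text
time_s: 1.2
position: [0.4769, 0.3373, 0.097]
tcp_rot: [0.026, 0.706, -0.025, 0.707]
force: [0.3, -0.3, -0.9]
finger_gap: 0.0856
t 1.2 pos [476.9 337.3  97. ] F [ 0.3 -0.3 -0.9] gap 85.6
shift now-axes [73.  -4.  -7.6] target-axes [73.  -4.  -7.5] turn [ 0.023  0.    -0.002]
```

```bash
python3 -m crank '[[[-1,0,-4,-7,0.02,0,0],[-1,10,0,0,0,0,0],[-1,15,0,0,0,0,0],[-1,15,0,0,0,0,0],[-1,15,0,0,0,0,0],[-1,10,0,0,0,0,0],[-1,5,0,0,0,0,0],[-1,0,0,0,0,0,0],[-1,0,0,0,0,0,0],[-1,0,0,0,0,0,0]]]'; python3 go.py 469 334 24 84.5; python3 -c "
from h import *
grab('side','s1.png'); f=grab('top'); a=f['color'][150:310,130:290,::-1]; b=cv2.imread('pics/s1.png')[120:220,200:360]
cv2.imwrite('pics/c2.png',np.hstack([cv2.resize(a,(400,400),interpolation=2),cv2.resize(b[:, :],(400,400*100//160),interpolation=2)]) if 0 else np.vstack([cv2.resize(b,(480,300),interpolation=2),cv2.resize(a,(480,300),interpolation=2)]))"
```

```text
time_s: 2.2
position: [0.4688, 0.3336, 0.0185]
tcp_rot: [0.032, 0.707, -0.032, 0.706]
force: [-0.6, -0.2, 0.7]
finger_gap: 0.0855
t 2.2 pos [468.8 333.6  18.5] F [-0.6 -0.2  0.7] gap 85.5
shift now-axes [-5.5  0.4  0.1] target-axes [-5.5  0.4  0.1] turn [ 0.005 -0.002 -0.   ]
```

View pics/c2.png

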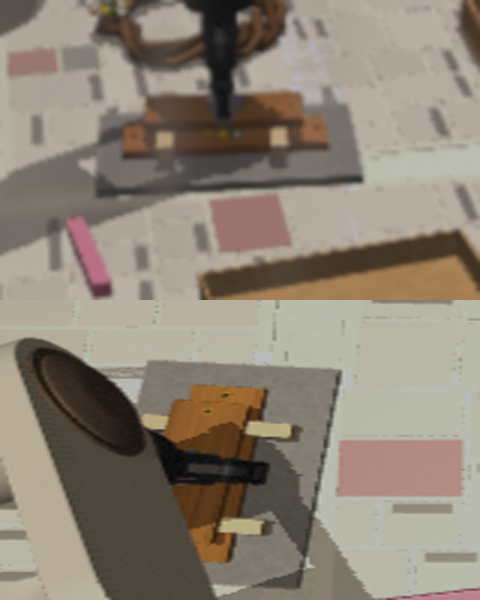

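The fingers straddle the short plaque at its middle, clear of the flowers. I'll raise to z 24 so that the tips stay above the long plaque, then close.

```bash
python3 -m crank '[[[-1,-5,0,0,0,0,0],[-1,0,0,0,0,0,0],[1,0,0,0,0,0,0],[1,0,0,0,0,0,0],[1,0,0,0,0,0,0],[1,0,0,0,0,0,0],[1,0,0,0,0,0,0],[1,0,0,0,0,0,0],[1,0,0,0,0,0,0],[1,0,0,0,0,0,0]]]' 40; python3 go.py 469 334 140 84.5
```

```text
time_s: 3.3
position: [0.4697, 0.3337, 0.0256]
tcp_rot: [0.033, 0.706, -0.032, 0.706]
force: [0.0, -0.4, 2.3]
finger_gap: 0.0335
t 3.3 pos [469.7 333.7  25.6] F [ 0.  -0.4  2.3] gap 33.5
shift now-axes [-114.4    0.4   -0.7] target-axes [-114.4    0.2   -0.7] turn [ 0.004 -0.    -0.001]
```

```bash
python3 -c "
from h import *
f=grab('side');g=grab('top'); a=g['color'][150:310,130:290,::-1]; b=f['color'][130:200,210:340,::-1]
cv2.imwrite('pics/c3.png',np.vstack([cv2.resize(b,(560,300),interpolation=2),cv2.resize(a,(560,300),interpolation=2)]))"; python3 -m crank '[[[1,0,0,0,0,0,0],[1,0,0,0,0,0,0],[1,0,0,0,0,0,0],[1,0,0,0,0,0,0],[1,0,0,0,0,0,0],[1,0,0,0,0,0,0],[1,0,0,0,0,0,0],[1,0,0,0,0,0,0],[1,0,0,0,0,0,0],[1,0,0,0,0,0,0]]]' 20 >/dev/null & sleep 0; kill %1 2>/dev/null; echo skipped
```

```text
skipped
```

View pics/c3.png

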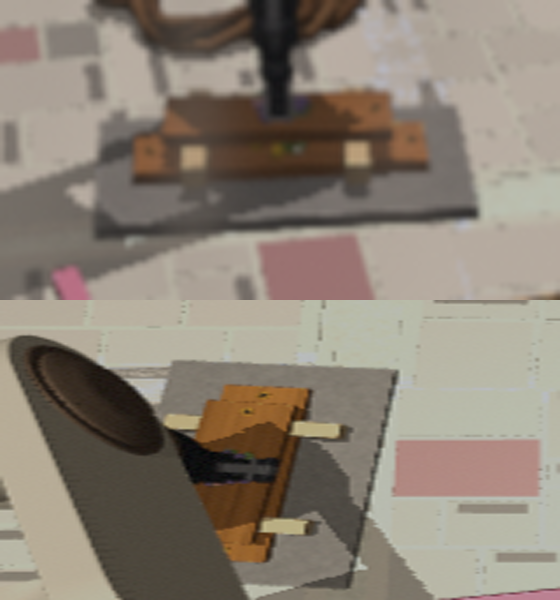

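```bash
python3 go.py 469 334 140 84.5; python3 -c "
from h import *
f=grab('side')
V=np.array(f['view']);
for p in [(469,291,31),(469,291,20),(470,315,33),(470,315,25),(470,315,55),(470,304,54),(470,304,42)]: print(p,proj(f,np.array(p)/1000).round(1))
cv2.imwrite('pics/c4.png',cv2.resize(f['color'][100:200,220:340,::-1],(720,600),interpolation=2))"
```

```text
t 3.4 pos [469.7 333.7  25.7] F [-0.7  0.2  2. ] gap 34.0
shift now-axes [-114.3    0.4   -0.7] target-axes [-114.3    0.2   -0.7] turn [ 0.004 -0.    -0.001]
(469, 291, 31) [275.4 167.8]
(469, 291, 20) [275.6 170.8]
(470, 315, 33) [274.9 163.5]
(470, 315, 25) [275.  165.7]
(470, 315, 55) [274.6 157.5]
(470, 304, 54) [275.  159.4]
(470, 304, 42) [275.1 162.7]
```

View pics/c4.png

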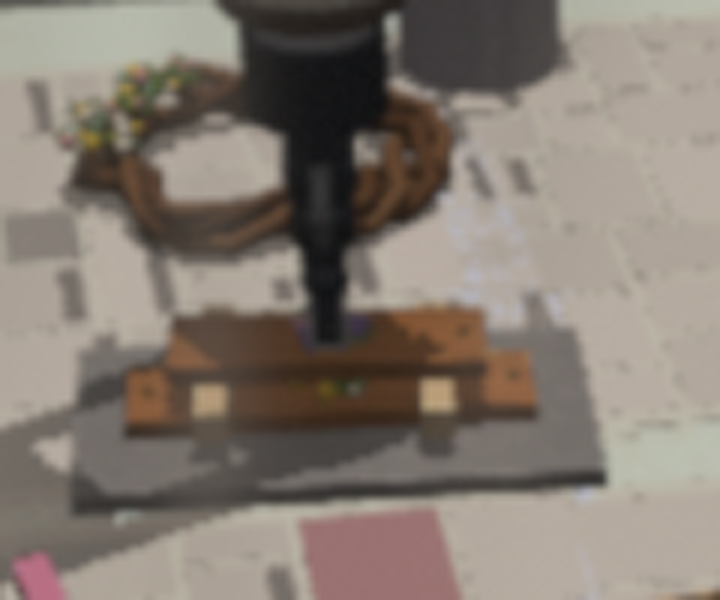

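The near fingertip is at side pixel (274.5,157), so it is actually at z≈57 while the TCP reading is 26. The fingers closed around the flowers above the plaque. I'll release, rise, and triangulate the tip to find the true offset.

```bash
python3 -m crank '[[[-1,0,0,0,0,0,0],[-1,0,0,0,0,0,0],[-1,0,0,0,0,0,0],[-1,0,0,0,0,0,0],[-1,0,0,0,0,0,0],[-1,-10,0,0,0,0,0],[-1,-20,0,0,0,0,0],[-1,-20,0,0,0,0,0],[-1,0,0,0,0,0,0],[-1,0,0,0,0,0,0]]]' 40; python3 go.py 469 334 24 84.5; python3 -c "
from h import *
f=grab('side');g=grab('top'); a=g['color'][190:290,150:250,::-1]; b=f['color'][80:190,220:330,::-1]
cv2.imwrite('pics/c5.png',np.hstack([cv2.resize(b,(400,400),interpolation=2),cv2.resize(a,(400,400),interpolation=2)]))"
```

```text
time_s: 4.45
position: [0.4695, 0.3335, 0.079]
tcp_rot: [0.033, 0.706, -0.032, 0.706]
force: [-0.2, -0.2, -0.4]
finger_gap: 0.0855
t 4.5 pos [469.5 333.5  79. ] F [-0.2 -0.2 -0.4] gap 85.5
shift now-axes [55.   0.4 -0.5] target-axes [55.   0.4 -0.6] turn [ 0.004 -0.    -0.001]
```

View pics/c5.png

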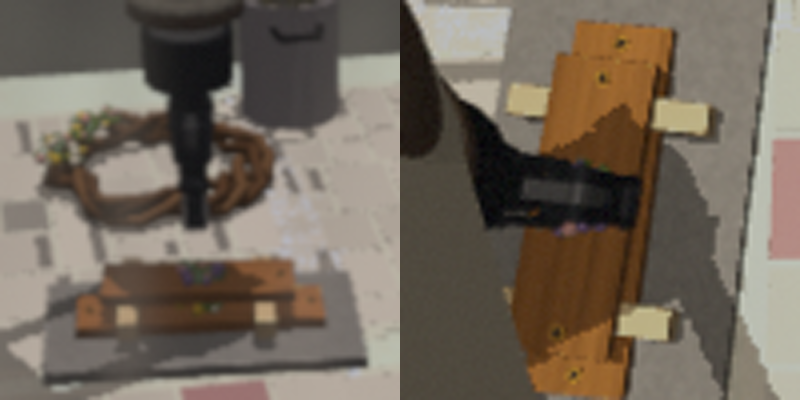

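```bash
python3 -c "
from h import *
f=grab('side');g=grab('top')
for z in (80,92,100,110,120,130,140): print(z,'side',(ray(f,(273.6,142.4),z/1000)*1000).round(0),'top',(ray(g,(209.5,240),z/1000)*1000).round(0))
for z in (79,92,110,120): print(z,'expected near-finger outer tip proj side',proj(f,(.4695,.277,z/1000)).round(1),'top',proj(g,(.4695,.277,z/1000)).round(1))"
```

```text
80 side [474. 371.  80.] top [470. 290.  80.]
92 side [472. 348.  92.] top [469. 286.  92.]
100 side [471. 332. 100.] top [468. 284. 100.]
110 side [469. 313. 110.] top [468. 280. 110.]
120 side [467. 293. 120.] top [467. 277. 120.]
130 side [466. 274. 130.] top [467. 274. 130.]
140 side [464. 254. 140.] top [466. 271. 140.]
79 expected near-finger outer tip proj side [275.4 156.6] top [215.6 240.1]
92 expected near-finger outer tip proj side [275.2 152.9] top [213.8 239.7]
110 expected near-finger outer tip proj side [275.  147.7] top [211.2 239.2]
120 expected near-finger outer tip proj side [274.9 144.8] top [209.6 238.9]
```

Both views agree that the open tip is at z≈120–125 where I expected 92, so the TCP reads about 30 mm low in z. x and y are fine. I'll go down 30 mm further with small steps, watching the force.

```bash
python3 -m crank '[[[-1,10,0,0,0,0,0],[-1,15,0,0,0,0,0],[-1,15,0,0,0,0,0],[-1,15,0,0,0,0,0],[-1,10,0,0,0,0,0],[-1,5,0,0,0,0,0],[-1,0,0,0,0,0,0],[-1,0,0,0,0,0,0],[-1,0,0,0,0,0,0],[-1,0,0,0,0,0,0]]]'; python3 go.py 469 334 -5 84.5
```

```text
time_s: 5.65
position: [0.4676, 0.3326, 0.0005]
tcp_rot: [0.032, 0.708, -0.033, 0.705]
force: [-0.5, 0.2, 0.0]
finger_gap: 0.0856
t 5.7 pos [467.6 332.6   0.5] F [-0.5  0.2  0. ] gap 85.6
shift now-axes [5.5 1.6 1.3] target-axes [5.5 1.6 1.3] turn [ 0.004 -0.005  0.002]
```

```bash
python3 -m crank '[[[-1,5,1,1,0,-0.005,0],[-1,0,0,0,0,0,0],[1,0,0,0,0,0,0],[1,0,0,0,0,0,0],[1,0,0,0,0,0,0],[1,0,0,0,0,0,0],[1,0,0,0,0,0,0],[1,0,0,0,0,0,0],[1,0,0,0,0,0,0],[1,0,0,0,0,0,0]]]' 40; python3 go.py 469 334 140 84.5
```

```text
time_s: 6.65
position: [0.4693, 0.3339, -0.0037]
tcp_rot: [0.032, 0.706, -0.033, 0.707]
force: [0.1, 0.1, -0.0]
finger_gap: 0.0592
t 6.7 pos [469.3 333.9  -3.7] F [ 0.1  0.1 -0. ] gap 59.2
shift now-axes [-143.7   -0.    -0. ] target-axes [-1.437e+02  1.000e-01 -3.000e-01] turn [0.004 0.002 0.001]
```

Gripped: the gap is 59.2 mm, which matches the 60 mm width. Lift and travel to the mat.

```bash
python3 -m crank '[[[1,-20,0,0,0,0,0],[1,-25,0,0,0,0,0],[1,-25,0,0,0,0,0],[1,-10,-10,1,0,0,0],[1,0,-25,2,0,0,0],[1,0,-40,4,0,0,0],[1,0,-40,4,0,0,0],[1,0,-40,4,0,0,0],[1,0,-40,4,0,0,0],[1,0,-40,4,0,0,0]]]'; python3 go.py 464 -371 70 84.5
```

```text
time_s: 7.65
position: [0.4672, 0.0898, 0.0749]
tcp_rot: [0.029, 0.707, -0.031, 0.706]
force: [0.8, -0.3, -0.4]
finger_gap: 0.0593
t 7.7 pos [467.2  89.8  74.9] F [ 0.8 -0.3 -0.4] gap 59.3
shift now-axes [   6.3 -459.4   36. ] target-axes [   4.9 -459.    41. ] turn [ 0.011 -0.002  0.003]
```

```bash
python3 -m crank '[[[1,0,-40,4,0,0,0],[1,0,-40,4,0,0,0],[1,0,-40,4,0,0,0],[1,0,-40,4,0,0,0],[1,0,-40,4,0,0,0],[1,0,-40,4,0,0,0],[1,0,-40,4,0,0,0],[1,0,-40,4,0,0,0],[1,0,-30,2,0,0,0],[1,0,-10,0,0,0,0]]]'; python3 go.py 464 -371 70 84.5
```

```text
time_s: 8.65
position: [0.4599, -0.2932, 0.0697]
tcp_rot: [0.031, 0.709, -0.033, 0.704]
force: [-0.2, 0.8, -2.0]
finger_gap: 0.0595
t 8.7 pos [ 459.9 -293.2   69.7] F [-0.2  0.8 -2. ] gap 59.5
shift now-axes [ -0.1 -77.1  11.1] target-axes [ -0.3 -77.   11.5] turn [ 0.006 -0.007  0.003]
```

```bash
python3 -m crank '[[[1,0,-40,6,0,0,0],[1,10,-25,4,0,0,0],[1,15,-5,0,0,-0.005,0],[1,20,0,0,0,0,0],[1,20,0,0,0,0,0],[1,15,0,0,0,0,0],[1,5,0,0,0,0,0],[1,0,0,0,0,0,0],[1,0,0,0,0,0,0],[1,0,0,0,0,0,0]]]'; python3 go.py 464 -371 -30 84.5;  python3 -c "
from h import *
f=grab('side'); 
cv2.imwrite('pics/c6.png',cv2.resize(f['color'][250:360,230:400,::-1],(765,495),interpolation=2))"
```

```text
time_s: 9.65
position: [0.458, -0.3663, -0.0213]
tcp_rot: [0.033, 0.708, -0.032, 0.704]
force: [0.1, 0.2, -1.2]
finger_gap: 0.0592
t 9.7 pos [ 458.  -366.3  -21.3] F [ 0.1  0.2 -1.2] gap 59.2
shift now-axes [ 8.7 -4.2  6.5] target-axes [ 8.7 -4.1  6.5] turn [ 0.004 -0.006  0.   ]
```

View pics/c6.png

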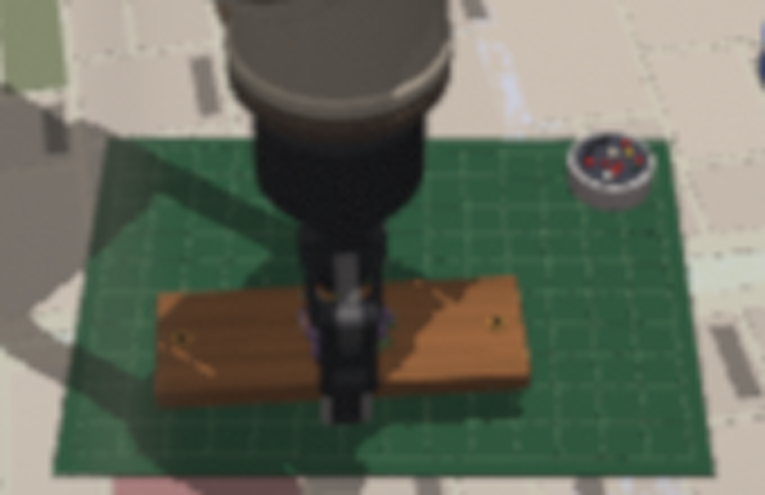

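The plaque is level in the grip over the mat, with the tips about 9 mm below its underside. The tin at (612,165) is well clear. I'll lower until the tips nearly touch, then open gently.

```bash
python3 -m crank '[[[1,6,0,0,0,-0.006,0],[1,3,0,0,0,0,0],[1,0,0,0,0,0,0],[1,2,0,0,0,0,0],[1,0,0,0,0,0,0],[1,0,0,0,0,0,0],[1,0,0,0,0,0,0],[1,0,0,0,0,0,0],[1,0,0,0,0,0,0],[1,0,0,0,0,0,0]]]'; python3 go.py 464 -371 -33 84.5
```

```text
time_s: 10.7
position: [0.4587, -0.3669, -0.0317]
tcp_rot: [0.032, 0.705, -0.033, 0.707]
force: [0.3, 0.1, -0.4]
finger_gap: 0.0593
t 10.7 pos [ 458.7 -366.9  -31.7] F [ 0.3  0.1 -0.4] gap 59.3
shift now-axes [ 1.4 -3.6  5.7] target-axes [ 1.3 -3.6  5.7] turn [0.004 0.003 0.002]
```

```bash
python3 -m crank '[[[1,2,0,0,0,0,0],[1,0,0,0,0,0,0],[1,0,0,0,0,0,0],[1,0,0,0,0,0,0],[1,0,0,0,0,0,0],[1,0,0,0,0,0,0],[1,0,0,0,0,0,0],[1,0,0,0,0,0,0],[1,0,0,0,0,0,0],[1,0,0,0,0,0,0]]]'; python3 go.py 464 -371 -33 84.5;python3 -m crank '[[[1,2,0,0,0,0,0],[1,0,0,0,0,0,0],[1,0,0,0,0,0,0],[1,0,0,0,0,0,0],[1,0,0,0,0,0,0],[1,0,0,0,0,0,0],[1,0,0,0,0,0,0],[1,0,0,0,0,0,0],[1,0,0,0,0,0,0],[1,0,0,0,0,0,0]]]'; python3 go.py 464 -371 -33 84.5
```

```text
time_s: 11.7
position: [0.459, -0.3672, -0.033]
tcp_rot: [0.032, 0.705, -0.033, 0.708]
force: [-0.8, 0.8, 0.9]
finger_gap: 0.0593
t 11.7 pos [ 459.  -367.2  -33. ] F [-0.8  0.8  0.9] gap 59.3
shift now-axes [-0.  -3.4  5.3] target-axes [-0.  -3.3  5.4] turn [0.004 0.004 0.002]
time_s: 12.7
position: [0.4592, -0.3673, -0.033]
tcp_rot: [0.031, 0.705, -0.034, 0.708]
force: [-0.5, 0.6, 2.9]
finger_gap: 0.0591
t 12.7 pos [ 459.2 -367.3  -33. ] F [-0.5  0.6  2.9] gap 59.1
shift now-axes [ 0.  -3.2  5.1] target-axes [-0.  -3.2  5.1] turn [0.004 0.004 0.003]
```

Contact at reported z −33.0 with a 60 mm gap gives tip = reported + 36. Open just enough first so the fingers guide the plaque down.

```bash
python3 -m crank '[[[1,-1,0,0,0,0,0],[-0.5,0,0,0,0,0,0],[-0.5,0,0,0,0,0,0],[-0.5,0,0,0,0,0,0],[-0.5,0,0,0,0,0,0],[-1,0,0,0,0,0,0],[-1,0,0,0,0,0,0],[-1,-20,0,0,0,0,0],[-1,-40,0,0,0,0,0],[-1,-40,0,0,0,0,0]]]'; python3 go.py 525.7 325.3 70 -5.5
```

```text
time_s: 13.7
position: [0.4564, -0.3647, 0.0647]
tcp_rot: [0.034, 0.708, -0.031, 0.705]
force: [0.5, -1.2, -0.1]
finger_gap: 0.0852
t 13.7 pos [ 456.4 -364.7   64.7] F [ 0.5 -1.2 -0.1] gap 85.2
shift now-axes [ -2.6 693.4   5.7] target-axes [  -5.3    2.8 -693.4] turn [ 1.575 -0.006 -0.   ]
```

```bash
python3 -m crank '[[[-1,-5,0,0,0.15,0,0],[-1,0,0,0,0.15,0,0],[-1,0,0,0,0.15,0,0],[-1,0,0,0,0.15,0,0],[-1,0,0,0,0.15,0,0],[-1,0,0,0,0.15,0,0],[-1,0,0,0,0.15,0,0],[-1,0,0,0,0.15,0,0],[-1,0,0,0,0.15,0,0],[-1,0,0,0,0.12,0,0]]]' >/dev/null; python3 -m crank '[[[-1,0,0,-10,0,0,0],[-1,0,0,-25,0,0,0],[-1,0,0,-40,0,0,0],[-1,0,0,-40,0,0,0],[-1,0,0,-40,0,0,0],[-1,0,0,-40,0,0,0],[-1,0,0,-40,0,0,0],[-1,0,0,-40,0,0,0],[-1,0,0,-40,0,0,0],[-1,0,0,-40,0,0,0]]]'; python3 go.py 525.7 325.3 70 -5.5
```

```text
time_s: 15.7
position: [0.4513, 0.0021, 0.0756]
tcp_rot: [0.494, 0.505, -0.493, 0.509]
force: [0.9, -0.2, 0.5]
finger_gap: 0.0854
t 15.7 pos [451.3   2.1  75.6] F [ 0.9 -0.2  0.5] gap 85.4
shift now-axes [   5.1   83.1 -321.1] target-axes [   5.6   43.  -328.9] turn [ 0.123  0.003 -0.005]
```

```bash
python3 - <<'E'
from h import *
t=grab('top'); im=t['color']; cv2.imwrite('pics/t2.png',im[:,:,::-1])
cv2.imwrite('pics/c7.png',cv2.resize(im[165:315,140:260,::-1],(480,600),interpolation=2))
E
```

```text
(no output)
```

View pics/c7.png

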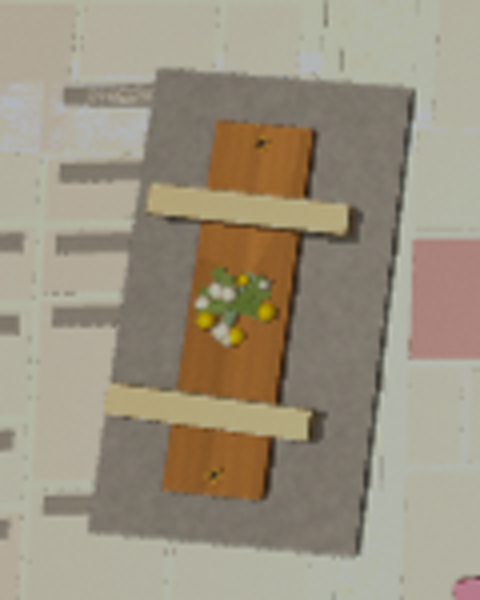

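The view is now clear. The sticks lie at crop (249,210) and (208,411), undisturbed. The long plaque has white and yellow flowers. I'll measure with minAreaRect masks, cross-checked against the corners.

```bash
cat > m3.py <<'E'
from h import *
def fit(t,z,c,o,s=4.):
    P=np.array([ray(t,((x+.5)/s+o[0]-.5,(y+.5)/s+o[1]-.5),z)[:2]*1000 for x,y in c]); e=[P[(i+1)%4]-P[i] for i in range(4)]
    v1=e[0]-e[2]; v2=e[3]-e[1]; return P.mean(0).round(1),[round(float(np.linalg.norm(x)),0) for x in e],'up-yaw',np.degrees(np.arctan2(v2[1],v2[0])).round(1),'right-yaw+90',(np.degrees(np.arctan2(v1[1],v1[0]))+90).round(1)
def masks(t,mask,z,roi,n):
    x0,y0,x1,y1=roi; m=np.zeros(mask.shape,np.uint8); m[y0:y1,x0:x1]=mask[y0:y1,x0:x1]
    for c in sorted(cv2.findContours(m,0,cv2.CHAIN_APPROX_NONE)[0],key=cv2.contourArea)[::-1][:n]:
        P=np.array([ray(t,q[0],z)[:2]*1000 for q in c],np.float32); (cx,cy),(w,h),a=cv2.minAreaRect(P)
        if w<h: w,h,a=h,w,a+90
        print('  mask',round(cx,1),round(cy,1),'LW',round(w),round(h),'yaw',round((a+90)%180-90,1))
E
python3 - <<'E'
from m3 import *
t=grab('top'); o=(140,165)
print('board',fit(t,.012,[(157,69),(414,90),(358,555),(90,532)],o)); print('long',fit(t,.024,[(217,121),(315,128),(266,500),(163,488)],o))
print('a',fit(t,.042,[(149,183),(351,207),(347,236),(147,212)],o)); print('b',fit(t,.042,[(107,383),(312,411),(309,440),(104,410)],o))
hsv=cv2.cvtColor(t['color'],cv2.COLOR_RGB2HSV); H,S,V=[hsv[...,i].astype(int) for i in range(3)]
poly=np.zeros(H.shape,np.uint8); cv2.fillConvexPoly(poly,(np.array([(157,69),(414,90),(358,555),(90,532)])/4+np.array(o)).astype(np.int32),1)
masks(t,((S>55)&(S<115)&(V>145)&(poly>0)).astype(np.uint8),.042,(0,0,640,400),2)
masks(t,((S>110)&(H<20)&(poly>0)).astype(np.uint8),.024,(0,0,640,400),3)
E
```

```text
board (array([470.9, 327.6]), [161.0, 277.0, 160.0, 279.0], 'up-yaw', np.float64(-3.9), 'right-yaw+90', np.float64(-3.9))
long (array([470.1, 331.9]), [60.0, 219.0, 61.0, 218.0], 'up-yaw', np.float64(-4.2), 'right-yaw+90', np.float64(-4.5))
a (array([525.2, 324.9]), [122.0, 17.0, 120.0, 17.0], 'up-yaw', np.float64(-2.1), 'right-yaw+90', np.float64(-6.1))
b (array([408.8, 340.6]), [121.0, 16.0, 121.0, 15.0], 'up-yaw', np.float64(-2.2), 'right-yaw+90', np.float64(-6.9))
  mask 408.1 341.0 LW 118 17 yaw 83.3
  mask 525.9 325.7 LW 119 17 yaw 84.6
  mask 467.1 332.5 LW 103 62 yaw -4.7
  mask 557.8 325.7 LW 61 43 yaw 84.9
  mask 379.5 339.4 LW 61 38 yaw 85.5
```

```bash
python3 -m crank '[[[-1,0,0,0,0.123,0,0],[-1,0,5,-25,0,0,0],[-1,0,5,-40,0,0,0],[-1,0,5,-40,0,0,0],[-1,0,5,-40,0,0,0],[-1,0,5,-40,0,0,0],[-1,0,5,-40,0,0,0],[-1,0,5,-40,0,0,0],[-1,0,5,-30,0,0,0],[-1,0,2,-10,0,0,0]]]' ; python3 go.py 525.5 325.3 70 -5.8
```

```text
time_s: 16.8
position: [0.5156, 0.3166, 0.0755]
tcp_rot: [0.516, 0.482, -0.513, 0.488]
force: [0.5, -0.8, -0.1]
finger_gap: 0.085
t 16.8 pos [515.6 316.6  75.5] F [ 0.5 -0.8 -0.1] gap 85.0
shift now-axes [ 5.5  9.4 -9.3] target-axes [ 5.5  9.  -9.6] turn [ 0.042  0.002 -0.008]
```

```bash
python3 -m crank '[[[-0.3,0,8,-8,0.042,0,-0.008],[-0.3,10,1,-1,0,0,0],[-0.3,15,0,0,0,0,0],[-0.3,15,0,0,0,0,0],[-0.3,15,0,0,0,0,0],[-0.3,10,0,0,0,0,0],[-0.3,3,0,0,0,0,0],[-0.3,0,0,0,0,0,0],[-0.3,0,0,0,0,0,0],[-0.3,0,0,0,0,0,0]]]' ; python3 go.py 525.5 325.3 -3 -5.8
```

```text
time_s: 17.8
position: [0.5223, 0.3203, 0.0]
tcp_rot: [-0.519, -0.477, 0.523, -0.478]
force: [0.1, 0.3, -0.6]
finger_gap: 0.0553
t 17.8 pos [522.3 320.3   0. ] F [ 0.1  0.3 -0.6] gap 55.3
shift now-axes [ 3.   2.7 -5.3] target-axes [ 3.   2.6 -5.3] turn [0.014 0.005 0.003]
```

```bash
python3 -m crank '[[[-0.3,3,2.5,-5,0.014,0.005,0],[-0.3,0,0,0,0,0,0],[1,0,0,0,0,0,0],[1,0,0,0,0,0,0],[1,0,0,0,0,0,0],[1,0,0,0,0,0,0],[1,0,0,0,0,0,0],[1,0,0,0,0,0,0],[1,-10,0,0,0,0,0],[1,-25,0,0,0,0,0]]]' 30; python3 go.py 412 -280 70 -5.8
```

```text
time_s: 18.8
position: [0.5246, 0.3252, 0.0315]
tcp_rot: [-0.523, -0.475, 0.526, -0.473]
force: [1.5, 0.5, -0.7]
finger_gap: 0.0174
t 18.8 pos [524.6 325.2  31.5] F [ 1.5  0.5 -0.7] gap 17.4
shift now-axes [-37.4 -50.7 613.5] target-axes [-38.5 -50.9 613.4] turn [-0.001  0.001  0.005]
```

```bash
python3 -m crank '[[[1,-25,0,0,0,0,0],[1,-15,0,10,0,0,0],[1,0,-2,25,0,0,0],[1,0,-4,40,0,0,0],[1,0,-5,40,0,0,0],[1,0,-5,40,0,0,0],[1,0,-5,40,0,0,0],[1,0,-5,40,0,0,0],[1,0,-5,40,0,0,0],[1,0,-5,40,0,0,0]]]' >/dev/null; python3 -m crank '[[[1,0,-5,40,0,0,0],[1,0,-5,40,0,0,0],[1,0,-5,40,0,0,0],[1,0,-5,40,0,0,0],[1,0,-5,40,0,0,0],[1,0,-4,30,0,0,0],[1,0,-2,20,0,0,0],[1,0,0,5,0,0,0],[1,0,0,0,0,0,0],[1,0,0,0,0,0,0]]]'; python3 go.py 400 -255 70 -5.8
```

```text
time_s: 20.8
position: [0.3892, -0.2612, 0.0835]
tcp_rot: [0.526, 0.471, -0.524, 0.476]
force: [0.2, 0.6, -0.0]
finger_gap: 0.0172
t 20.8 pos [ 389.2 -261.2   83.5] F [ 0.2  0.6 -0. ] gap 17.2
shift now-axes [13.5 10.  -7.3] target-axes [13.5 10.1 -7.3] turn [-0.001  0.002 -0.008]
```

```bash
python3 -m crank '[[[1,10,9,-7,0,0,-0.008],[1,15,0,0,0,0,0],[1,20,0,0,0,0,0],[1,20,0,0,0,0,0],[1,18,0,0,0,0,0],[1,10,0,0,0,0,0],[1,3,0,0,0,0,0],[1,0,0,0,0,0,0],[1,0,0,0,0,0,0],[1,0,0,0,0,0,0]]]'; python3 go.py 400 -255 -24 -5.8
```

```text
time_s: 21.8
position: [0.4048, -0.2461, -0.0171]
tcp_rot: [-0.522, -0.476, 0.523, -0.477]
force: [0.6, -0.2, 0.1]
finger_gap: 0.017
t 21.8 pos [ 404.8 -246.1  -17.1] F [ 0.6 -0.2  0.1] gap 17.0
shift now-axes [ 7.  -4.   9.3] target-axes [ 6.9 -3.9  9.3] turn [0.008 0.002 0.   ]
```

```bash
python3 -m crank '[[[1,0,-4,9,0,0,0],[1,5,0,0,0,0,0],[1,1,0,0,0,0,0],[1,0,0,0,0,0,0],[1,0,0,0,0,0,0],[1,1,0,0,0,0,0],[1,0,0,0,0,0,0],[1,0,0,0,0,0,0],[1,0,0,0,0,0,0],[1,0,0,0,0,0,0]]]'; python3 go.py 400 -255 -24 -5.8
```

```text
time_s: 22.8
position: [0.4002, -0.2567, -0.0226]
tcp_rot: [-0.522, -0.474, 0.523, -0.478]
force: [0.2, -0.4, -0.0]
finger_gap: 0.0176
t 22.8 pos [ 400.2 -256.7  -22.6] F [ 0.2 -0.4 -0. ] gap 17.6
shift now-axes [ 1.4 -0.4 -1.6] target-axes [ 1.4 -0.4 -1.6] turn [ 0.007  0.004 -0.002]
```

```bash
python3 -m crank '[[[1,1,0,0,0.007,0,0],[1,0,0,0,0,0,0],[-0.3,0,0,0,0,0,0],[-0.3,0,0,0,0,0,0],[-0.3,0,0,0,0,0,0],[-0.3,-20,0,0,0,0,0],[-0.3,-35,0,0,0,0,0],[-0.3,-35,0,0,0,0,0],[-0.3,-15,0,-10,0,0,0],[-0.3,0,0,-30,0,0,0]]]' ; python3 go.py 408.5 341 70 -6.5
```

```text
time_s: 23.8
position: [0.4034, -0.217, 0.0847]
tcp_rot: [-0.525, -0.473, 0.526, -0.474]
force: [0.9, 0.7, 0.2]
finger_gap: 0.0557
t 23.8 pos [ 403.4 -217.    84.7] F [0.9 0.7 0.2] gap 55.7
shift now-axes [  13.2  -53.1 -555.5] target-axes [  14.7  -58.1 -555. ] turn [ 0.009  0.003 -0.   ]
```

```bash
python3 -m crank '[[[-0.3,0,-3,-40,0,0,0],[-0.3,0,-4,-40,0,0,0],[-0.3,0,-4,-40,0,0,0],[-0.3,0,-4,-40,0,0,0],[-0.3,0,-4,-40,0,0,0],[-0.3,0,-4,-40,0,0,0],[-0.3,0,-4,-40,0,0,0],[-0.3,0,-4,-40,0,0,0],[-0.3,0,-4,-40,0,0,0],[-0.3,0,-4,-40,0,0,0]]]' >/dev/null; python3 -m crank '[[[-0.3,0,-4,-40,0.009,0,0],[-0.3,0,-4,-40,0,0,0],[-0.3,0,-4,-30,0,0,0],[-0.3,0,-2,-15,0,0,0],[-0.3,0,0,-5,0,0,0],[-0.3,0,0,0,0,0,0],[-0.3,0,0,0,0,0,0],[-0.3,0,0,0,0,0,0],[-0.3,0,0,0,0,0,0],[-0.3,0,0,0,0,0,0]]]'; python3 go.py 408.5 341 -3 -6.5
```

```text
time_s: 25.8
position: [0.405, 0.3365, 0.0827]
tcp_rot: [0.528, 0.468, -0.528, 0.472]
force: [-0.4, -0.3, 0.0]
finger_gap: 0.0554
t 25.8 pos [405.  336.5  82.7] F [-0.4 -0.3  0. ] gap 55.4
shift now-axes [85.7  2.6 -5.2] target-axes [85.7  3.  -4.9] turn [-0.003  0.004 -0.004]
```

```bash
python3 -m crank '[[[-0.3,10,3,-5,0,0.004,-0.004],[-0.3,15,0,0,0,0,0],[-0.3,18,0,0,0,0,0],[-0.3,18,0,0,0,0,0],[-0.3,12,0,0,0,0,0],[-0.3,3,0,0,0,0,0],[-0.3,0,0,0,0,0,0],[-0.3,0,0,0,0,0,0],[-0.3,0,0,0,0,0,0],[-0.3,0,0,0,0,0,0]]]' ; python3 go.py 408.5 341 -3 -6.5
```

```text
time_s: 26.8
position: [0.4111, 0.3418, 0.0032]
tcp_rot: [0.53, 0.47, -0.527, 0.469]
force: [-0.3, 0.3, -0.3]
finger_gap: 0.0556
t 26.8 pos [411.1 341.8   3.2] F [-0.3  0.3 -0.3] gap 55.6
shift now-axes [ 6.2 -2.5  1.2] target-axes [ 6.2 -2.5  1.1] turn [-0.005 -0.003 -0.002]
```

```bash
python3 -m crank '[[[-0.3,6,-2.5,1,0,-0.003,-0.002],[-0.3,0,0,0,0,0,0],[1,0,0,0,0,0,0],[1,0,0,0,0,0,0],[1,0,0,0,0,0,0],[1,0,0,0,0,0,0],[1,0,0,0,0,0,0],[1,0,0,0,0,0,0],[1,-10,0,0,0,0,0],[1,-25,0,0,0,0,0]]]' 30; python3 go.py 475 -256 75 -6
```

```text
time_s: 27.8
position: [0.4072, 0.3404, 0.0314]
tcp_rot: [-0.527, -0.47, 0.53, -0.469]
force: [-0.3, 0.5, 0.2]
finger_gap: 0.0169
t 27.8 pos [407.2 340.4  31.4] F [-0.3  0.5  0.2] gap 16.9
shift now-axes [-42.9 137.8 584.3] target-axes [-43.6 129.8 586. ] turn [-0.014  0.002  0.003]
```

```bash
python3 -m crank '[[[1,-25,0,0,0,0,0],[1,-15,2,10,0,0,0],[1,0,6,25,0,0,0],[1,0,10,40,0,0,0],[1,0,10,40,0,0,0],[1,0,10,40,0,0,0],[1,0,10,40,0,0,0],[1,0,10,40,0,0,0],[1,0,10,40,0,0,0],[1,0,10,40,0,0,0]]]' >/dev/null; python3 -m crank '[[[1,0,10,40,-0.014,0,0],[1,0,10,40,0,0,0],[1,0,10,40,0,0,0],[1,0,10,40,0,0,0],[1,0,10,40,0,0,0],[1,0,8,30,0,0,0],[1,0,3,10,0,0,0],[1,0,0,0,0,0,0],[1,0,0,0,0,0,0],[1,0,0,0,0,0,0]]]'; python3 go.py 475 -256 -24 -6
```

```text
time_s: 29.8
position: [0.4874, -0.2466, 0.0914]
tcp_rot: [0.528, 0.471, -0.521, 0.478]
force: [-0.3, 0.8, 0.2]
finger_gap: 0.0171
t 29.8 pos [ 487.4 -246.6   91.4] F [-0.3  0.8  0.2] gap 17.1
shift now-axes [115.2 -13.1  10.8] target-axes [115.4 -11.3  10.7] turn [ 0.004 -0.002 -0.015]
```

```bash
python3 -m crank '[[[1,10,-10,10,0,0,-0.015],[1,15,0,0,0,0,0],[1,20,0,0,0,0,0],[1,20,0,0,0,0,0],[1,20,0,0,0,0,0],[1,15,0,0,0,0,0],[1,3,0,0,0,0,0],[1,0,0,0,0,0,0],[1,0,0,0,0,0,0],[1,0,0,0,0,0,0]]]'; python3 go.py 475 -256 -24 -6
```

```text
time_s: 30.8
position: [0.4714, -0.2518, -0.0168]
tcp_rot: [-0.521, -0.478, 0.524, -0.475]
force: [0.2, -0.6, -0.1]
finger_gap: 0.0169
t 30.8 pos [ 471.4 -251.8  -16.8] F [ 0.2 -0.6 -0.1] gap 16.9
shift now-axes [7.2 4.  3.8] target-axes [7.2 4.  3.8] turn [ 0.013 -0.001  0.006]
```

```bash
python3 -m crank '[[[1,4,3,3,0.013,0,0.006],[1,3,0,0,0,0,0],[1,0,0,0,0,0,0],[1,0,0,0,0,0,0],[1,0,0,0,0,0,0],[-0.3,0,0,0,0,0,0],[-0.3,0,0,0,0,0,0],[-0.3,0,0,0,0,0,0],[-0.3,0,0,0,0,0,0],[-0.3,0,0,0,0,0,0]]]' ; python3 go.py 470 332.5 70 85.6
```

```text
time_s: 31.8
position: [0.4752, -0.256, -0.0227]
tcp_rot: [0.526, 0.472, -0.525, 0.474]
force: [0.8, -0.1, 0.2]
finger_gap: 0.0554
t 31.8 pos [ 475.2 -256.   -22.7] F [ 0.8 -0.1  0.2] gap 55.4
shift now-axes [ -93.1  -67.1 -584.6] target-axes [-92.7 586.3 -50.3] turn [-1.6    0.003 -0.002]
```

```bash
python3 -m crank '[[[-0.3,-30,0,0,0,0,0],[-0.3,-40,0,0,0,0,0],[-0.3,-20,0,0,-0.1,0,0],[-1,0,0,0,-0.15,0,0],[-1,0,0,0,-0.15,0,0],[-1,0,0,0,-0.15,0,0],[-1,0,0,0,-0.15,0,0],[-1,0,0,0,-0.15,0,0],[-1,0,0,0,-0.15,0,0],[-1,0,0,0,-0.15,0,0]]]' >/dev/null; python3 -m crank '[[[-1,0,0,0,-0.15,0,0],[-1,0,0,0,-0.15,0,0],[-1,0,0,0,-0.15,0,0],[-1,0,0,0,0,0,0],[-1,0,20,0,0,0,0],[-1,0,40,0,0,0,0],[-1,0,40,0,0,0,0],[-1,0,40,0,0,0,0],[-1,0,40,0,0,0,0],[-1,0,40,0,0,0,0]]]'; python3 go.py 470 332.5 70 85.6
```

```text
time_s: 33.8
position: [0.4926, -0.0335, 0.0712]
tcp_rot: [0.037, 0.705, -0.038, 0.707]
force: [0.8, 0.1, -0.3]
finger_gap: 0.0861
t 33.8 pos [492.6 -33.5  71.2] F [ 0.8  0.1 -0.3] gap 86.1
shift now-axes [  0.5 361.5 -61.2] target-axes [  1.2 363.2 -50.6] turn [-0.029  0.004  0.001]
```

```bash
python3 -m crank '[[[-1,0,40,-6,-0.029,0,0],[-1,0,40,-6,0,0,0],[-1,0,40,-6,0,0,0],[-1,0,40,-6,0,0,0],[-1,0,40,-6,0,0,0],[-1,0,40,-6,0,0,0],[-1,0,40,-6,0,0,0],[-1,0,35,-4,0,0,0],[-1,0,20,-2,0,0,0],[-1,0,3,0,0,0,0]]]'; python3 go.py 470 332.5 -18 85.6
```

```text
time_s: 34.8
position: [0.4752, 0.3262, 0.0715]
tcp_rot: [0.044, 0.703, -0.044, 0.708]
force: [-1.4, -0.3, 0.2]
finger_gap: 0.0854
t 34.8 pos [475.2 326.2  71.5] F [-1.4 -0.3  0.2] gap 85.4
shift now-axes [89.4  5.5 -6.6] target-axes [89.5  5.8 -5.7] turn [-0.048  0.007  0.   ]
```

```bash
python3 -m crank '[[[-1,5,5,-6,-0.048,0.007,0],[-1,15,0,0,0,0,0],[-1,18,0,0,0,0,0],[-1,18,0,0,0,0,0],[-1,15,0,0,0,0,0],[-1,5,0,0,0,0,0],[-1,0,0,0,0,0,0],[-1,0,0,0,0,0,0],[-1,0,0,0,0,0,0],[-1,0,0,0,0,0,0]]]'; python3 go.py 470 332.5 -21 85.6
```

```text
time_s: 35.8
position: [0.471, 0.327, -0.0096]
tcp_rot: [0.037, 0.706, -0.038, 0.706]
force: [-0.1, 0.6, -0.5]
finger_gap: 0.0856
t 35.8 pos [471.  327.   -9.6] F [-0.1  0.6 -0.5] gap 85.6
shift now-axes [11.4  5.3 -1.6] target-axes [11.4  5.4 -1.4] turn [-0.028  0.001  0.001]
```

```bash
python3 -m crank '[[[-1,0,5,-1,-0.028,0,0],[-1,8,0,0,0,0,0],[-1,2,0,0,0,0,0],[-1,0,0,0,0,0,0],[1,0,0,0,0,0,0],[1,0,0,0,0,0,0],[1,0,0,0,0,0,0],[1,0,0,0,0,0,0],[1,0,0,0,0,0,0],[1,0,0,0,0,0,0]]]' 50; python3 go.py 470 332.5 -21 85.6
```

```text
time_s: 36.8
position: [0.471, 0.3331, -0.0192]
tcp_rot: [0.026, 0.706, -0.026, 0.707]
force: [-0.4, 0.0, 0.9]
finger_gap: 0.0584
t 36.8 pos [471.  333.1 -19.2] F [-0.4  0.   0.9] gap 58.4
shift now-axes [ 1.8 -0.6 -1. ] target-axes [ 1.8 -0.6 -0.9] turn [0.002 0.002 0.   ]
```

```bash
python3 -m crank '[[[1,-15,0,0,0,0,0],[1,-25,0,0,0,0,0],[1,-25,0,0,0,0,0],[1,-25,0,0,0,0,0],[1,-5,0,0,0,0,0],[1,0,0,0,0,0,0],[1,0,0,0,0,0,0],[1,0,0,0,0,0,0],[1,0,0,0,0,0,0],[1,0,0,0,0,0,0]]]'; python3 go.py 553 -5 80 97.1; python3 - <<'E'
from m3 import *
t=grab('top'); g=grab('side')
print('jar',ray(t,(268,128),0)*1000)
cv2.imwrite('pics/c8.png',np.hstack([cv2.resize(t['color'][110:300,150:400,::-1],(480,365),interpolation=2),cv2.resize(g['color'][100:210,200:345,::-1],(320,365),interpolation=2)]))
E
```

```text
time_s: 37.8
position: [0.4693, 0.3322, 0.0802]
tcp_rot: [0.025, 0.707, -0.027, 0.706]
force: [-0.1, -0.7, -2.1]
finger_gap: 0.0585
t 37.8 pos [469.3 332.2  80.2] F [-0.1 -0.7 -2.1] gap 58.5
shift now-axes [   0.9 -330.   108.6] target-axes [ 2.00e-01 -3.45e+02  4.14e+01] turn [-0.198 -0.001  0.002]
jar [759.99325649 184.28700704   0.        ]
```

View pics/c8.png

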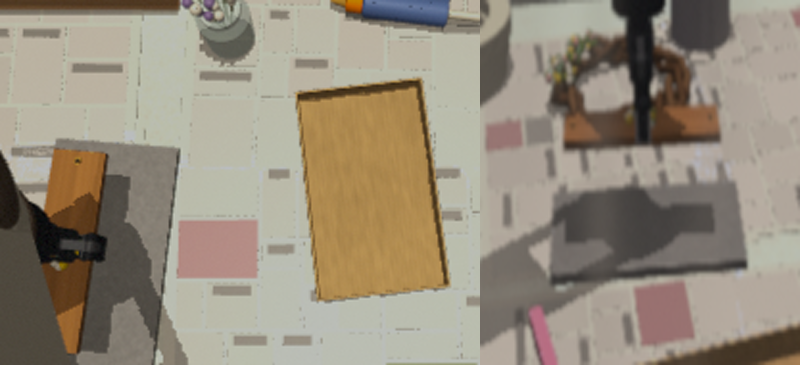

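The long plaque is level in the grip. The box rim corners are at crop (296,94),(421,79),(449,285),(319,300), and the jar is far from the path.

```bash
python3 -c "
from m3 import *
print(fit(grab('top'),.035,[(296,94),(421,79),(449,285),(319,300)],(150,110),1.92))"
python3 -m crank '[[[1,0,0,0,-0.1,0,0],[1,0,0,0,-0.098,0,0],[1,0,-10,1,0,0,0],[1,0,-25,3,0,0,0],[1,0,-40,5,0,0,0],[1,0,-40,5,0,0,0],[1,0,-40,5,0,0,0],[1,0,-40,5,0,0,0],[1,0,-40,5,0,0,0],[1,0,-40,5,0,0,0]]]'; python3 go.py 553.5 -5 80 97.1
```

```text
(array([552.8,  -5.4]), [157.0, 255.0, 155.0, 255.0], 'up-yaw', np.float64(7.2), 'right-yaw+90', np.float64(7.4))
time_s: 38.95
position: [0.537, 0.0537, 0.0805]
tcp_rot: [-0.041, 0.706, 0.039, 0.706]
force: [0.9, 0.7, -1.3]
finger_gap: 0.0583
t 39.0 pos [537.   53.7  80.5] F [ 0.9  0.7 -1.3] gap 58.3
shift now-axes [  0.7 -60.2   9.7] target-axes [  0.5 -60.3   9.1] turn [-0.01  -0.001  0.002]
```

```bash
python3 -m crank '[[[1,0,-35,6,0,0,0],[1,5,-15,3,-0.01,0,0],[1,15,0,0,0,0,0],[1,15,0,0,0,0,0],[1,15,0,0,0,0,0],[1,10,0,0,0,0,0],[1,2,0,0,0,0,0],[1,0,0,0,0,0,0],[1,0,0,0,0,0,0],[1,0,0,0,0,0,0]]]'; python3 go.py 553.5 -5 -27 97.1
```

```text
time_s: 39.95
position: [0.5523, -0.0085, 0.0184]
tcp_rot: [-0.034, 0.706, 0.031, 0.707]
force: [0.5, 0.8, -1.1]
finger_gap: 0.0586
t 40.0 pos [552.3  -8.5  18.4] F [ 0.5  0.8 -1.1] gap 58.6
shift now-axes [45.4  3.6  1.5] target-axes [45.4  3.3  1.7] turn [-0.032  0.002  0.005]
```

```bash
python3 -m crank '[[[1,3,3,2,-0.032,0,0.005],[1,10,0,0,0,0,0],[1,10,0,0,0,0,0],[1,10,0,0,0,0,0],[1,5,0,0,0,0,0],[1,2,0,0,0,0,0],[1,0,0,0,0,0,0],[1,0,0,0,0,0,0],[1,0,0,0,0,0,0],[1,0,0,0,0,0,0]]]'; python3 go.py 553.5 -5 -28 97.1
```

```text
time_s: 40.95
position: [0.5548, -0.0054, -0.0233]
tcp_rot: [-0.043, 0.704, 0.043, 0.707]
force: [-1.0, -0.3, -0.8]
finger_gap: 0.0582
t 41.0 pos [554.8  -5.4 -23.3] F [-1.  -0.3 -0.8] gap 58.2
shift now-axes [ 4.7  0.5 -1.3] target-axes [ 4.7  0.5 -1.3] turn [-0.002  0.004  0.001]
```

```bash
python3 -m crank '[[[1,4,0,-1,0,0.004,0],[1,0,0,0,0,0,0],[1,1,0,0,0,0,0],[1,0,0,0,0,0,0],[-0.5,0,0,0,0,0,0],[-0.5,0,0,0,0,0,0],[-0.5,0,0,0,0,0,0],[-1,0,0,0,0,0,0],[-1,0,0,0,0,0,0],[-1,0,0,0,0,0,0]]]'; python3 go.py 475 -256 70 -5.8
```

```text
time_s: 41.95
position: [0.5544, -0.0056, -0.0279]
tcp_rot: [-0.044, 0.705, 0.043, 0.706]
force: [0.5, -0.4, -0.3]
finger_gap: 0.0853
t 42.0 pos [554.4  -5.6 -27.9] F [ 0.5 -0.4 -0.3] gap 85.3
shift now-axes [ -97.7 -239.1 -109.1] target-axes [-97.9 -53.6 257.2] turn [ 1.794  0.002 -0.   ]
```

```bash
python3 -m crank '[[[-1,-20,0,0,0,0,0],[-1,-30,0,0,0,0,0],[-1,-35,0,0,0,0,0],[-1,-15,0,0,0.1,0,0],[-1,0,0,0,0.15,0,0],[-1,0,0,0,0.15,0,0],[-1,0,0,0,0.15,0,0],[-1,0,0,0,0.15,0,0],[-1,0,0,0,0.15,0,0],[-1,0,0,0,0.15,0,0]]]' >/dev/null; python3 -m crank '[[[-0.3,0,0,0,0.15,0,0],[-0.3,0,0,0,0.15,0,0],[-0.3,0,0,0,0.15,0,0],[-0.3,0,0,0,0.15,0,0],[-0.3,0,0,0,0.15,0,0],[-0.3,0,0,0,0,0,0],[-0.3,0,0,0,0,0,0],[-0.3,0,0,0,0,0,0],[-0.3,0,0,0,0,0,0],[-0.3,0,0,0,0,0,0]]]'; python3 go.py 475 -256 70 -5.8; python3 -c "
from h import *
t=grab('top','t3.png'); cv2.imwrite('pics/c9.png',cv2.resize(t['color'][140:330,290:545,::-1],(765,570),interpolation=2))"
```

```text
time_s: 43.95
position: [0.5537, -0.0054, 0.0766]
tcp_rot: [-0.513, -0.486, 0.513, -0.487]
force: [-0.2, -0.1, 1.1]
finger_gap: 0.0555
t 44.0 pos [553.7  -5.4  76.6] F [-0.2 -0.1  1.1] gap 55.5
shift now-axes [  6.8 -64.9 254.5] target-axes [  6.6 -52.9 257.3] turn [ 0.047  0.001 -0.001]
```

View pics/c9.png

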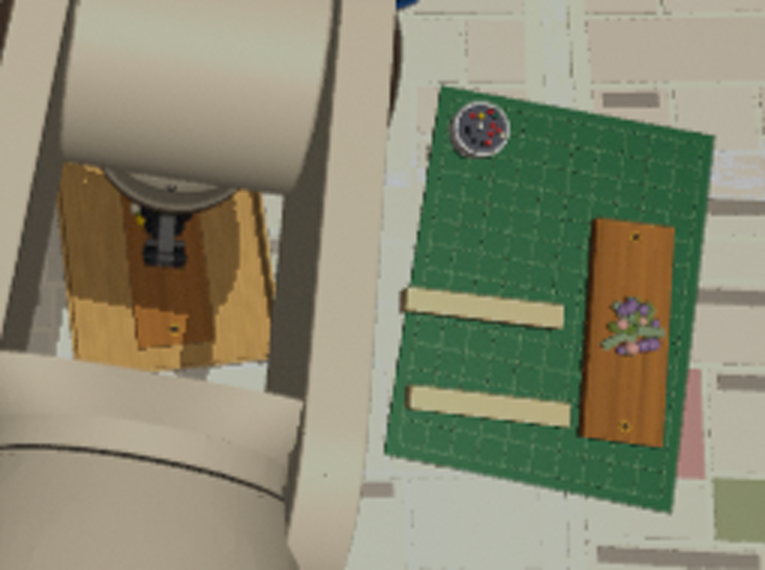

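Everything on the mat is visible. The sticks are at crop (484,308) and (489,406), the short plaque at (628,332) flower side up, and the tin has not moved. The long plaque is in the box.

```bash
python3 - <<'E'
from m3 import *
t=grab('top'); hsv=cv2.cvtColor(t['color'],cv2.COLOR_RGB2HSV); H,S,V=[hsv[...,i].astype(int) for i in range(3)]
poly=np.zeros(H.shape,np.uint8); cv2.fillConvexPoly(poly,(np.array([(398,88),(715,135),(672,512),(385,455)])/3+np.array([290,140])).astype(np.int32),1)
masks(t,((S>50)&(S<125)&(V>130)&(H<40)&(poly>0)).astype(np.uint8),.021,(420,225,500,290),2)
masks(t,((S>110)&(H<20)&(poly>0)).astype(np.uint8),.015,(470,205,530,300),1)
o=(290,140)
print(fit(t,.021,[(408,290),(564,306),(563,329),(407,311)],o,3.)); print(fit(t,.021,[(412,388),(571,405),(570,427),(410,408)],o,3.)); print(fit(t,.015,[(595,219),(675,228),(664,447),(583,437)],o,3.))
E
```

```text
mask 400.6 -256.9 LW 118 18 yaw 84.2
  mask 475.2 -256.1 LW 119 18 yaw 83.9
  mask 459.8 -365.6 LW 169 63 yaw -6.9
(array([ 474.2, -256.9]), [119.0, 18.0, 119.0, 16.0], 'up-yaw', np.float64(-5.1), 'right-yaw+90', np.float64(-5.6))
(array([ 399.9, -257.5]), [120.0, 16.0, 120.0, 15.0], 'up-yaw', np.float64(-6.7), 'right-yaw+90', np.float64(-5.5))
(array([ 459. , -367.8]), [61.0, 169.0, 60.0, 169.0], 'up-yaw', np.float64(-6.7), 'right-yaw+90', np.float64(-6.1))
```

```bash
python3 -m crank '[[[-0.3,0,0,0,0.047,0,0],[-0.3,0,-4,25,0,0,0],[-0.3,0,-8,38,0,0,0],[-0.3,0,-9,40,0,0,0],[-0.3,0,-9,40,0,0,0],[-0.3,0,-9,40,0,0,0],[-0.3,0,-8,35,0,0,0],[-0.3,0,-4,20,0,0,0],[-0.3,0,0,0,0,0,0],[-0.3,0,0,0,0,0,0]]]'; python3 go.py 475.2 -256.3 -24 -5.9
```

```text
time_s: 45.05
position: [0.476, -0.2451, 0.0769]
tcp_rot: [0.524, 0.474, -0.523, 0.476]
force: [0.1, -0.1, -0.3]
finger_gap: 0.0553
t 45.0 pos [ 476.  -245.1   76.9] F [ 0.1 -0.1 -0.3] gap 55.3
shift now-axes [101.    0.   11.1] target-axes [100.9   0.3  11.2] turn [ 0.006  0.001 -0.003]
```

```bash
python3 -m crank '[[[-0.3,5,0,10,0.006,0,-0.003],[-0.3,15,0,0,0,0,0],[-0.3,20,0,0,0,0,0],[-0.3,20,0,0,0,0,0],[-0.3,15,0,0,0,0,0],[-0.3,8,0,0,0,0,0],[-0.3,2,0,0,0,0,0],[-0.3,0,0,0,0,0,0],[-0.3,0,0,0,0,0,0],[-0.3,0,0,0,0,0,0]]]'; python3 go.py 475.2 -256.3 -24 -5.9
```

```text
time_s: 46.05
position: [0.4783, -0.253, -0.0109]
tcp_rot: [-0.523, -0.475, 0.524, -0.476]
force: [-0.3, -0.3, 0.3]
finger_gap: 0.0557
t 46.0 pos [ 478.3 -253.   -10.9] F [-0.3 -0.3  0.3] gap 55.7
shift now-axes [13.1 -2.8  3.5] target-axes [13.1 -2.8  3.6] turn [ 0.007  0.002 -0.001]
```

```bash
python3 -m crank '[[[-0.3,6,-2.8,3.5,0.007,0.002,0],[-0.3,6,0,0,0,0,0],[-0.3,1,0,0,0,0,0],[1,0,0,0,0,0,0],[1,0,0,0,0,0,0],[1,0,0,0,0,0,0],[1,0,0,0,0,0,0],[1,0,0,0,0,0,0],[1,0,0,0,0,0,0],[1,0,0,0,0,0,0]]]' 30; python3 go.py 531.1 323.4 70 -3.9
```

```text
time_s: 47.05
position: [0.4755, -0.2571, -0.0237]
tcp_rot: [0.526, 0.472, -0.525, 0.475]
force: [-0.5, -0.1, -0.4]
finger_gap: 0.0172
t 47.0 pos [ 475.5 -257.1  -23.7] F [-0.5 -0.1 -0.4] gap 17.2
shift now-axes [ -94.6   -4.6 -583. ] target-axes [ -93.7   16.  -582.9] turn [-0.036  0.002 -0.003]
```

```bash
python3 -m crank '[[[1,-20,0,0,0,0,0],[1,-30,0,0,0,0,0],[1,-30,0,0,-0.036,0,0],[1,-10,0,-15,0,0,0],[1,0,1,-30,0,0,0],[1,0,1,-40,0,0,0],[1,0,1,-40,0,0,0],[1,0,1,-40,0,0,0],[1,0,1,-40,0,0,0],[1,0,1,-40,0,0,0]]]'>/dev/null; python3 -m crank '[[[1,0,1,-40,0,0,0],[1,0,1,-40,0,0,0],[1,0,1,-40,0,0,0],[1,0,1,-40,0,0,0],[1,0,1,-40,0,0,0],[1,0,1,-40,0,0,0],[1,0,1,-30,0,0,0],[1,0,1,-15,0,0,0],[1,0,0,0,0,0,0],[1,0,0,0,0,0,0]]]'; python3 go.py 531.1 323.4 -14 -3.9
```

```text
time_s: 49.05
position: [0.518, 0.3003, 0.0601]
tcp_rot: [-0.517, -0.482, 0.521, -0.479]
force: [0.5, -0.7, -1.3]
finger_gap: 0.0171
t 49.0 pos [518.  300.3  60.1] F [ 0.5 -0.7 -1.3] gap 17.1
shift now-axes [ 74.   11.8 -24.1] target-axes [ 74.1  11.5 -24. ] turn [-0.009  0.001  0.006]
```

```bash
python3 -m crank '[[[1,0,6,-12,-0.009,0,0.006],[1,10,5,-11,0,0,0],[1,15,0,0,0,0,0],[1,15,0,0,0,0,0],[1,12,0,0,0,0,0],[1,6,0,0,0,0,0],[1,0,0,0,0,0,0],[1,0,0,0,0,0,0],[1,0,0,0,0,0,0],[1,0,0,0,0,0,0]]]'; python3 go.py 531.1 323.4 -14 -3.9
```

```text
time_s: 50.05
position: [0.5315, 0.3197, -0.0042]
tcp_rot: [-0.517, -0.482, 0.519, -0.482]
force: [0.0, 0.5, 0.0]
finger_gap: 0.0173
t 50.0 pos [531.5 319.7  -4.2] F [0.  0.5 0. ] gap 17.3
shift now-axes [ 9.7 -0.6 -3.6] target-axes [ 9.8 -0.6 -3.6] turn [-0.004  0.002  0.002]
```

```bash
python3 -m crank '[[[1,0,-0.6,-3.5,-0.004,0.002,0],[1,7,0,0,0,0,0],[1,1,0,0,0,0,0],[1,0,0,0,0,0,0],[1,0,0,0,0,0,0],[1,0,0,0,0,0,0],[1,0,0,0,0,0,0],[1,0,0,0,0,0,0],[1,0,0,0,0,0,0],[1,0,0,0,0,0,0]]]'; python3 go.py 531.1 323.4 -14.7 -3.9
```

```text
time_s: 51.05
position: [0.5317, 0.3239, -0.0117]
tcp_rot: [0.517, 0.483, -0.516, 0.483]
force: [-0.5, 0.5, -0.3]
finger_gap: 0.0172
t 51.0 pos [531.7 323.9 -11.7] F [-0.5  0.5 -0.3] gap 17.2
shift now-axes [ 3.  -0.5  0.6] target-axes [ 3.  -0.5  0.6] turn [ 0.001 -0.001 -0.   ]
```

```bash
python3 -m crank '[[[1,3,-0.5,0,0,0,0],[1,0,0,0,0,0,0],[1,0,0,0,0,0,0],[-0.3,0,0,0,0,0,0],[-0.3,0,0,0,0,0,0],[-0.3,0,0,0,0,0,0],[-0.3,0,0,0,0,0,0],[-0.3,-20,0,0,0,0,0],[-0.3,-35,0,0,0,0,0],[-0.3,-35,0,0,0,0,0]]]'; python3 go.py 400.4 -257 80 -5.8
```

```text
time_s: 52.05
position: [0.5285, 0.3227, 0.0722]
tcp_rot: [-0.514, -0.484, 0.519, -0.482]
force: [0.1, -0.1, -0.7]
finger_gap: 0.0556
t 52.0 pos [528.5 322.7  72.2] F [ 0.1 -0.1 -0.7] gap 55.6
shift now-axes [ -4.9 -88.7 587. ] target-axes [ -7.8 -68.9 589.7] turn [0.034 0.004 0.008]
```

```bash
python3 -m crank '[[[-0.3,-10,0,0,0.034,0,0.008],[-0.3,0,-2,15,0,0,0],[-0.3,0,-4,30,0,0,0],[-0.3,0,-5,40,0,0,0],[-0.3,0,-5,40,0,0,0],[-0.3,0,-5,40,0,0,0],[-0.3,0,-5,40,0,0,0],[-0.3,0,-5,40,0,0,0],[-0.3,0,-5,40,0,0,0],[-0.3,0,-5,40,0,0,0]]]'>/dev/null; python3 -m crank '[[[-0.3,0,-5,40,0,0,0],[-0.3,0,-5,40,0,0,0],[-0.3,0,-5,40,0,0,0],[-0.3,0,-5,40,0,0,0],[-0.3,0,-5,40,0,0,0],[-0.3,0,-5,35,0,0,0],[-0.3,0,-2,15,0,0,0],[-0.3,0,0,0,0,0,0],[-0.3,0,0,0,0,0,0],[-0.3,0,0,0,0,0,0]]]'; python3 go.py 400.4 -257 -24 -5.8
```

```text
time_s: 54.05
position: [0.3809, -0.2667, 0.0752]
tcp_rot: [-0.521, -0.479, 0.523, -0.475]
force: [-0.3, 0.3, -0.6]
finger_gap: 0.0558
t 54.0 pos [ 380.9 -266.7   75.2] F [-0.3  0.3 -0.6] gap 55.8
shift now-axes [ 99.1  19.1 -11.2] target-axes [ 99.2  18.4 -11.6] turn [ 0.011 -0.002  0.006]
```

```bash
python3 -m crank '[[[-0.3,0,10,-6,0.011,0,0.006],[-0.3,10,8,-5,0,0,0],[-0.3,20,0,0,0,0,0],[-0.3,20,0,0,0,0,0],[-0.3,18,0,0,0,0,0],[-0.3,10,0,0,0,0,0],[-0.3,2,0,0,0,0,0],[-0.3,0,0,0,0,0,0],[-0.3,0,0,0,0,0,0],[-0.3,0,0,0,0,0,0]]]'; python3 go.py 400.4 -257 -24 -5.8
```

```text
time_s: 55.05
position: [0.403, -0.2503, -0.0094]
tcp_rot: [0.522, 0.478, -0.521, 0.477]
force: [-0.1, 0.5, 0.0]
finger_gap: 0.0552
t 55.0 pos [ 403.  -250.3   -9.4] F [-0.1  0.5  0. ] gap 55.2
shift now-axes [14.6 -2.   7. ] target-axes [14.6 -1.9  7. ] turn [ 0.012 -0.002 -0.   ]
```

```bash
python3 -m crank '[[[-0.3,6,-2,7,0.012,-0.002,0],[-0.3,7,0,0,0,0,0],[-0.3,1,0,0,0,0,0],[1,0,0,0,0,0,0],[1,0,0,0,0,0,0],[1,0,0,0,0,0,0],[1,0,0,0,0,0,0],[1,0,0,0,0,0,0],[1,0,0,0,0,0,0],[1,0,0,0,0,0,0]]]' 30; python3 go.py 411.3 331.6 70 -3.9
```

```text
time_s: 56.05
position: [0.4008, -0.2585, -0.0233]
tcp_rot: [0.525, 0.473, -0.525, 0.475]
force: [0.3, 0.6, 0.5]
finger_gap: 0.0169
t 56.0 pos [ 400.8 -258.5  -23.3] F [0.3 0.6 0.5] gap 16.9
shift now-axes [ -94.4  -50.1 -587.9] target-axes [ -93.3  -29.6 -589.4] turn [-0.035  0.002 -0.002]
```

```bash
python3 -m crank '[[[1,-20,0,0,0,0,0],[1,-30,0,0,0,0,0],[1,-30,0,0,-0.036,0,0],[1,-10,0,-15,0,0,0],[1,0,-2,-30,0,0,0],[1,0,-2,-40,0,0,0],[1,0,-2,-40,0,0,0],[1,0,-2,-40,0,0,0],[1,0,-2,-40,0,0,0],[1,0,-2,-40,0,0,0]]]'>/dev/null; python3 -m crank '[[[1,0,-2,-40,0,0,0],[1,0,-2,-40,0,0,0],[1,0,-2,-40,0,0,0],[1,0,-2,-40,0,0,0],[1,0,-2,-40,0,0,0],[1,0,-2,-40,0,0,0],[1,0,-2,-40,0,0,0],[1,0,-1,-20,0,0,0],[1,0,0,-5,0,0,0],[1,0,0,0,0,0,0]]]'; python3 go.py 411.3 330.3 -14 -3.9
```

```text
time_s: 58.05
position: [0.4016, 0.3207, 0.0627]
tcp_rot: [-0.517, -0.482, 0.519, -0.48]
force: [-0.0, -0.6, -0.3]
finger_gap: 0.0174
t 58.0 pos [401.6 320.7  62.7] F [-0.  -0.6 -0.3] gap 17.4
shift now-axes [ 76.6   9.2 -10.3] target-axes [ 76.7   9.  -10.2] turn [-0.007  0.001  0.003]
```

```bash
python3 -m crank '[[[1,0,5,-5,-0.007,0,0.003],[1,10,4,-5,0,0,0],[1,15,0,0,0,0,0],[1,15,0,0,0,0,0],[1,13,0,0,0,0,0],[1,7,0,0,0,0,0],[1,0,0,0,0,0,0],[1,0,0,0,0,0,0],[1,0,0,0,0,0,0],[1,0,0,0,0,0,0]]]'; python3 go.py 411.3 330.3 -14 -3.9
```

```text
time_s: 59.05
position: [0.4143, 0.3266, -0.0012]
tcp_rot: [0.518, 0.481, -0.518, 0.482]
force: [-0.4, -0.5, -0.0]
finger_gap: 0.0171
t 59.0 pos [414.3 326.6  -1.2] F [-0.4 -0.5 -0. ] gap 17.1
shift now-axes [12.8 -3.3 -3.5] target-axes [12.8 -3.3 -3.5] turn [-0.006  0.001 -0.001]
```

```bash
python3 -m crank '[[[1,0,-3.2,-3.5,-0.006,0,0],[1,9,0,0,0,0,0],[1,2,0,0,0,0,0],[1,0,0,0,0,0,0],[1,0,0,0,0,0,0],[1,0,0,0,0,0,0],[1,0,0,0,0,0,0],[1,0,0,0,0,0,0],[1,0,0,0,0,0,0],[1,0,0,0,0,0,0]]]'; python3 go.py 411.3 330.3 -14.4 -3.9
```

```text
time_s: 60.05
position: [0.4115, 0.3311, -0.0122]
tcp_rot: [0.517, 0.482, -0.516, 0.484]
force: [0.3, -0.0, -0.0]
finger_gap: 0.0169
t 60.0 pos [411.5 331.1 -12.2] F [ 0.3 -0.  -0. ] gap 16.9
shift now-axes [ 2.2 -0.2  0.8] target-axes [ 2.2 -0.2  0.8] turn [ 0.001 -0.    -0.003]
```

```bash
python3 -m crank '[[[1,2.3,0,0.5,0,0,0],[1,0,0,0,0,0,0],[1,0,0,0,0,0,0],[-0.3,0,0,0,0,0,0],[-0.3,0,0,0,0,0,0],[-0.3,0,0,0,0,0,0],[-0.3,0,0,0,0,0,0],[-0.3,-20,0,0,0,0,0],[-0.3,-35,0,0,0,0,0],[-0.3,-35,0,0,0,0,0]]]'; python3 -m crank '[[[-0.3,-10,0,0,-0.15,0,0],[-0.3,0,0,0,-0.15,0,0],[-1,0,0,0,-0.15,0,0],[-1,0,0,0,-0.15,0,0],[-1,0,0,0,-0.15,0,0],[-1,0,0,0,-0.15,0,0],[-1,0,0,0,-0.15,0,0],[-1,0,0,0,-0.15,0,0],[-1,0,0,0,-0.15,0,0],[-1,0,0,0,-0.15,0,0]]]'; python3 go.py 459.5 -366.5 80 83.5
```

```text
time_s: 61.05
position: [0.4088, 0.329, 0.0732]
tcp_rot: [-0.514, -0.483, 0.519, -0.483]
force: [0.5, -0.7, 0.0]
finger_gap: 0.055
time_s: 62.05
position: [0.4109, 0.3303, 0.0898]
tcp_rot: [0.047, 0.705, -0.047, 0.707]
force: [-0.3, 0.2, -0.2]
finger_gap: 0.0856
t 62.0 pos [410.9 330.3  89.8] F [-0.3  0.2 -0.2] gap 85.6
shift now-axes [  10.  -684.4  139.9] target-axes [   9.8 -686.9  127.2] turn [-0.019  0.003 -0.   ]
```

```bash
python3 -m crank '[[[-1,0,-15,3,-0.019,0,0],[-1,0,-30,6,0,0,0],[-1,0,-40,8,0,0,0],[-1,0,-40,8,0,0,0],[-1,0,-40,8,0,0,0],[-1,0,-40,8,0,0,0],[-1,0,-40,8,0,0,0],[-1,0,-40,8,0,0,0],[-1,0,-40,8,0,0,0],[-1,0,-40,8,0,0,0]]]'>/dev/null; python3 -m crank '[[[-1,0,-40,8,0,0,0],[-1,0,-40,8,0,0,0],[-1,0,-40,8,0,0,0],[-1,0,-40,8,0,0,0],[-1,0,-40,8,0,0,0],[-1,0,-40,8,0,0,0],[-1,0,-40,8,0,0,0],[-1,0,-30,5,0,0,0],[-1,0,-10,2,0,0,0],[-1,0,0,0,0,0,0]]]'; python3 go.py 459.5 -366.7 -20 83.5
python3 - <<'E'
from m3 import *
t=grab('top','t4.png')
cv2.imwrite('pics/c10.png',cv2.resize(t['color'][165:315,140:260,::-1],(480,600),interpolation=2))
E
```

```text
time_s: 64.05
position: [0.4742, -0.3932, 0.0902]
tcp_rot: [0.037, 0.704, -0.036, 0.709]
force: [0.3, 0.4, 0.0]
finger_gap: 0.0858
t 64.0 pos [ 474.2 -393.2   90.2] F [0.3 0.4 0. ] gap 85.8
shift now-axes [110.1  24.8 -18.2] target-axes [110.2  24.7 -17.6] turn [ 0.01   0.007 -0.001]
```

View pics/c10.png

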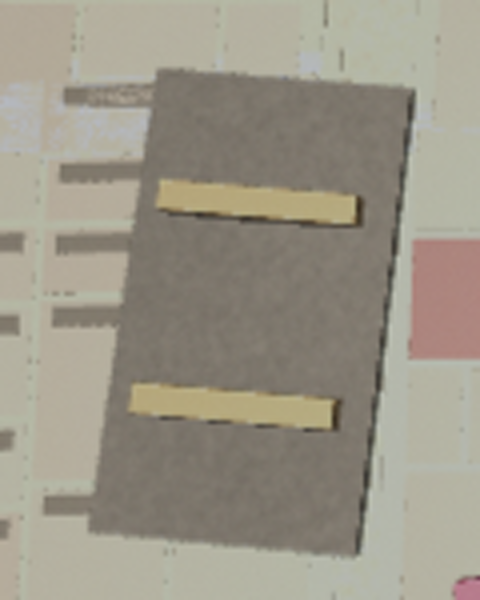

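The sticks are on the board at crop (258,201) and (233,406). I'll measure them against the board.

```bash
python3 - <<'E'
from m3 import *
t=grab('top'); o=(140,165); q=[(157,69),(414,90),(358,555),(90,532)]
print('board',fit(t,.012,q,o)); print(fit(t,.030,[(158,179),(358,196),(357,223),(156,206)],o)); print(fit(t,.030,[(131,383),(335,401),(333,430),(129,412)],o))
hsv=cv2.cvtColor(t['color'],cv2.COLOR_RGB2HSV); H,S,V=[hsv[...,i].astype(int) for i in range(3)]
poly=np.zeros(H.shape,np.uint8); cv2.fillConvexPoly(poly,(np.array(q)/4+np.array(o)).astype(np.int32),1); poly=cv2.erode(poly,np.ones((3,3)))
masks(t,((S>60)&(V>130)&(poly>0)).astype(np.uint8),.030,(0,0,640,400),2)
bm=cv2.morphologyEx(((S<52)&(V<160)&(V>90)).astype(np.uint8),cv2.MORPH_OPEN,np.ones((9,9))); bm=cv2.morphologyEx(bm,cv2.MORPH_CLOSE,np.ones((11,11))); masks(t,bm,.012,(155,175,250,310),1)
E
```

```text
board (array([470.9, 327.6]), [161.0, 277.0, 160.0, 279.0], 'up-yaw', np.float64(-3.9), 'right-yaw+90', np.float64(-3.9))
(array([531.8, 324.2]), [121.0, 16.0, 122.0, 16.0], 'up-yaw', np.float64(0.6), 'right-yaw+90', np.float64(-4.2))
(array([411.3, 331.2]), [121.0, 17.0, 121.0, 17.0], 'up-yaw', np.float64(-0.1), 'right-yaw+90', np.float64(-4.0))
  mask 411.9 331.9 LW 120 18 yaw 86.3
  mask 531.7 325.0 LW 120 18 yaw 85.9
  mask 471.5 330.2 LW 281 162 yaw -3.9
```

```bash
python3 -m crank '[[[-1,5,12,-9,0.01,0.007,0],[-1,15,12,-9,0,0,0],[-1,20,0,0,0,0,0],[-1,20,0,0,0,0,0],[-1,18,0,0,0,0,0],[-1,10,0,0,0,0,0],[-1,3,0,0,0,0,0],[-1,0,0,0,0,0,0],[-1,0,0,0,0,0,0],[-1,0,0,0,0,0,0]]]'; python3 go.py 459.5 -366.7 -31 83.5
```

```text
time_s: 65.15
position: [0.4613, -0.3547, 0.0015]
tcp_rot: [0.036, 0.704, -0.037, 0.708]
force: [0.1, -0.4, 0.6]
finger_gap: 0.0852
t 65.2 pos [ 461.3 -354.7    1.5] F [ 0.1 -0.4  0.6] gap 85.2
shift now-axes [ 32.5 -12.1  -0.7] target-axes [ 32.5 -12.2  -0.4] turn [0.011 0.005 0.002]
```

```bash
python3 -m crank '[[[-1,0,-12,-0.5,0.011,0.005,0],[-1,0,0,0,0,0,0],[-1,0,0,0,0,0,0],[-1,10,0,0,0,0,0],[-1,10,0,0,0,0,0],[-1,5,0,0,0,0,0],[-1,1,0,0,0,0,0],[-1,0,0,0,0,0,0],[-1,0,0,0,0,0,0],[-1,0,0,0,0,0,0]]]'; python3 go.py 459.5 -366.7 -31 83.5
```

```text
time_s: 66.15
position: [0.4594, -0.3682, -0.0264]
tcp_rot: [0.04, 0.706, -0.041, 0.706]
force: [0.1, 0.0, -0.5]
finger_gap: 0.0853
t 66.2 pos [ 459.4 -368.2  -26.4] F [ 0.1  0.  -0.5] gap 85.3
shift now-axes [ 4.6  1.5 -0.1] target-axes [ 4.6  1.5 -0.1] turn [-0.002 -0.     0.002]
```

```bash
python3 -m crank '[[[-1,4,1.5,0,0,0,0],[-1,0,0,0,0,0,0],[1,0,0,0,0,0,0],[1,0,0,0,0,0,0],[1,0,0,0,0,0,0],[1,0,0,0,0,0,0],[1,0,0,0,0,0,0],[1,0,0,0,0,0,0],[1,0,0,0,0,0,0],[1,0,0,0,0,0,0]]]' 50; python3 go.py 471.3 328 70 86.1;python3 go.py 459.5 -366.7 -31 83.5
```

```text
time_s: 67.15
position: [0.4601, -0.3668, -0.0297]
tcp_rot: [0.04, 0.706, -0.042, 0.706]
force: [0.4, 0.4, 0.5]
finger_gap: 0.0587
t 67.2 pos [ 460.1 -366.8  -29.7] F [0.4 0.4 0.5] gap 58.7
shift now-axes [-101.8  691.2  -68.4] target-axes [-99.7 694.  -36. ] turn [-0.047  0.001  0.003]
t 67.2 pos [ 460.1 -366.8  -29.7] F [0.4 0.4 0.5] gap 58.7
shift now-axes [ 1.3  0.1 -0.6] target-axes [ 1.3  0.1 -0.6] turn [-0.002  0.001  0.003]
```

```bash
python3 -m crank '[[[1,-15,0,0,0,0,0],[1,-25,0,0,0,0,0],[1,-30,0,0,0,0,0],[1,-25,0,0,-0.047,0,0],[1,-5,10,0,0,0,0],[1,0,25,-2,0,0,0],[1,0,40,-2,0,0,0],[1,0,40,-2,0,0,0],[1,0,40,-2,0,0,0],[1,0,40,-2,0,0,0]]]'>/dev/null; python3 -m crank '[[[1,0,40,-2,0,0,0],[1,0,40,-2,0,0,0],[1,0,40,-2,0,0,0],[1,0,40,-2,0,0,0],[1,0,40,-2,0,0,0],[1,0,40,-2,0,0,0],[1,0,40,-2,0,0,0],[1,0,40,-2,0,0,0],[1,0,40,-2,0,0,0],[1,0,40,-2,0,0,0]]]'; python3 go.py 472 328 70 86.1
```

```text
time_s: 69.15
position: [0.4664, 0.2547, 0.0751]
tcp_rot: [0.03, 0.706, -0.032, 0.707]
force: [0.7, -0.9, -0.6]
finger_gap: 0.0585
t 69.2 pos [466.4 254.7  75.1] F [ 0.7 -0.9 -0.6] gap 58.5
shift now-axes [ 4.9 73.5 -0.9] target-axes [ 5.1 73.5  0.7] turn [-0.02   0.001  0.003]
```

```bash
python3 -m crank '[[[1,0,35,0,-0.02,0,0.003],[1,0,20,0,0,0,0],[1,0,6,0,0,0,0],[1,10,0,0,0,0,0],[1,15,0,0,0,0,0],[1,15,0,0,0,0,0],[1,10,0,0,0,0,0],[1,2,0,0,0,0,0],[1,0,0,0,0,0,0],[1,0,0,0,0,0,0]]]'; python3 go.py 472 328 -2.7 86.1
```

```text
time_s: 70.15
position: [0.466, 0.3185, 0.018]
tcp_rot: [0.024, 0.708, -0.025, 0.706]
force: [-0.2, -0.9, -1.9]
finger_gap: 0.0584
t 70.2 pos [466.  318.5  18. ] F [-0.2 -0.9 -1.9] gap 58.4
shift now-axes [20.7 10.   5.4] target-axes [20.7  9.9  5.4] turn [-0.002 -0.003  0.002]
```

```bash
python3 -m crank '[[[1,0,9.5,5,0,-0.003,0],[1,0,0,0,0,0,0],[1,0,0,0,0,0,0],[1,8,0,0,0,0,0],[1,5,0,0,0,0,0],[1,1,0,0,0,0,0],[1,0,0,0,0,0,0],[1,0,0,0,0,0,0],[1,0,0,0,0,0,0],[1,0,0,0,0,0,0]]]'; python3 go.py 472 328 -2.7 86.1
```

```text
time_s: 71.15
position: [0.4729, 0.3287, 0.0041]
tcp_rot: [0.025, 0.706, -0.025, 0.707]
force: [1.2, 0.3, -0.9]
finger_gap: 0.0587
t 71.2 pos [472.9 328.7   4.1] F [ 1.2  0.3 -0.9] gap 58.7
shift now-axes [ 6.8 -0.8 -0.8] target-axes [ 6.8 -0.8 -0.8] turn [-0.002  0.002  0.   ]
```

```bash
python3 -m crank '[[[1,4,-0.7,-0.7,0,0.002,0],[1,1,0,0,0,0,0],[1,0,0,0,0,0,0],[1,0,0,0,0,0,0],[1,0,0,0,0,0,0],[1,0,0,0,0,0,0],[1,0,0,0,0,0,0],[1,0,0,0,0,0,0],[1,0,0,0,0,0,0],[1,0,0,0,0,0,0]]]'; python3 go.py 472 328 -2.7 86.1
```

```text
time_s: 72.15
position: [0.4723, 0.3281, -0.001]
tcp_rot: [0.025, 0.706, -0.025, 0.707]
force: [-0.8, -0.7, -0.8]
finger_gap: 0.0585
t 72.2 pos [472.3 328.1  -1. ] F [-0.8 -0.7 -0.8] gap 58.5
shift now-axes [ 1.7 -0.1 -0.3] target-axes [ 1.7 -0.1 -0.3] turn [-0.002  0.001  0.   ]
```

```bash
python3 -m crank '[[[1,1.5,0,0,0,0,0],[1,0,0,0,0,0,0],[1,0,0,0,0,0,0],[1,0,0,0,0,0,0],[-0.5,0,0,0,0,0,0],[-0.5,0,0,0,0,0,0],[-0.5,0,0,0,0,0,0],[-1,0,0,0,0,0,0],[-1,0,0,0,0,0,0],[-1,0,0,0,0,0,0]]]'; python3 go.py 472 328 100 86.1; python3 -m crank '[[[-1,-10,0,0,0,0,0],[-1,-20,0,0,0,0,0],[-1,-40,0,0,0,0,0],[-1,-40,0,0,0,0,0],[-1,-10,-15,0,0,0,0],[-1,0,-35,0,0,0,0],[-1,0,-40,0,0,0,0],[-1,0,-40,0,0,0,0],[-1,0,-40,0,0,0,0],[-1,0,-40,0,0,0,0]]]'; python3 -m crank '[[[-1,0,-40,0,0,0,0],[-1,0,-40,0,0,0,0],[-1,0,-40,0,0,0,0],[-1,0,-40,0,0,0,0],[-1,0,-40,0,0,0,0],[-1,0,-40,0,0,0,0],[-1,0,-40,0,0,0,0],[-1,0,-20,0,0,0,0],[-1,0,-5,0,0,0,0],[-1,0,0,0,0,0,0]]]'
python3 -c "
from h import *
t=grab('top','t5.png'); s=grab('side','s5.png')
cv2.imwrite('pics/c11.png',cv2.resize(t['color'][165:315,140:260,::-1],(480,600),interpolation=2))
cv2.imwrite('pics/c12.png',cv2.resize(s['color'][130:270,210:400,::-1],(760,560),interpolation=2))"
```

```text
time_s: 73.15
position: [0.4725, 0.3282, -0.0023]
tcp_rot: [0.025, 0.706, -0.025, 0.707]
force: [0.2, -0.8, 0.5]
finger_gap: 0.0855
t 73.2 pos [472.5 328.2  -2.3] F [ 0.2 -0.8  0.5] gap 85.5
shift now-axes [-102.3   -0.2   -0.3] target-axes [-102.3   -0.2   -0.5] turn [-0.002  0.001 -0.   ]
time_s: 74.15
position: [0.4559, 0.1143, 0.1269]
tcp_rot: [0.023, 0.705, -0.022, 0.708]
force: [0.6, -0.6, 0.2]
finger_gap: 0.0853
time_s: 75.15
position: [0.4293, -0.2077, 0.1299]
tcp_rot: [0.024, 0.704, -0.025, 0.709]
force: [-0.4, 0.4, -1.5]
finger_gap: 0.0852
```

View pics/c11.png

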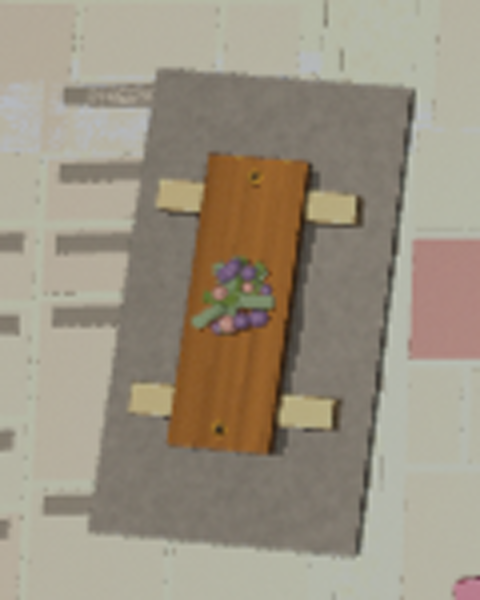

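View pics/c12.png

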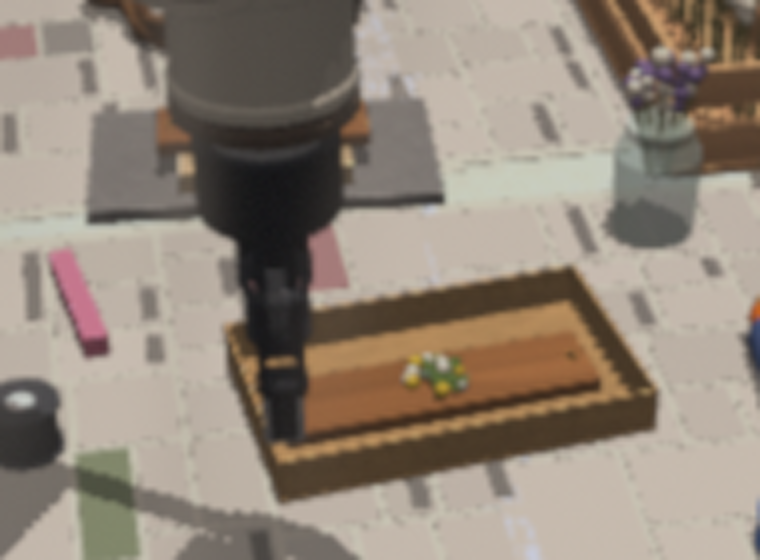

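View pics/t5.png

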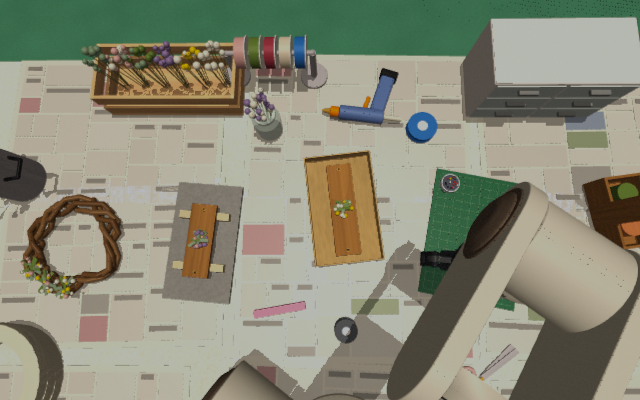

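The stack is rebuilt with purple flowers up. The long plaque lies flat in the box at (343,209) with white and yellow flowers up. The jar (263,118), glue gun (365,108) and tin (450,183) are where they started. One final numeric check, then I'll hand in.

```bash
python3 - <<'E'
from m3 import *
t=grab('top'); o=(140,165)
print('short',fit(t,.042,[(209,153),(310,162),(271,454),(168,446)],o))
hsv=cv2.cvtColor(t['color'],cv2.COLOR_RGB2HSV); H,S,V=[hsv[...,i].astype(int) for i in range(3)]
masks(t,((S>120)&(H<20)).astype(np.uint8),.042,(176,198,220,283),1)
a=cv2.imread('pics/t0.png')[:,:,::-1].astype(int); d=np.abs(a-t['color'].astype(int)).max(2)
for n,(x0,y0,x1,y1) in dict(jar=(240,85,285,140),gun=(322,66,402,128),tin=(438,172,462,194)).items(): print(n,'diff px>40:',int((d[y0:y1,x0:x1]>40).sum()))
print(ctrl.get_obs()['dq'].round(3), ctrl.get_obs()['time_s'])
workorder.close_job()
E
```

```text
short (array([471.5, 326.2]), [61.0, 169.0, 60.0, 170.0], 'up-yaw', np.float64(-4.1), 'right-yaw+90', np.float64(-3.9))
  mask 471.7 326.2 LW 169 62 yaw -4.3
jar diff px>40: 0
gun diff px>40: 0
tin diff px>40: 0
[ 0.008  0.001 -0.001  0.     0.    -0.001] 75.3
the job is handed in; nothing more can be done
```

The job is done and handed in at about 75 s of the 147 s allowed. I laid the short plaque and then both sticks on the mat, put the long plaque flat in the gift box flower side up, and rebuilt the stack on the board.

**Last checks, by camera:**

| Item | Position (mm) | Angle |
|---|---|---|
| Drying board centre | (471, 328) | −3.9° |
| Stick spacing | 120 apart | within about 0.3° of square |
| Sticks, mean centre | (471.6, 328) | |
| Short plaque centre | (471.6, 326.2) | −4.1° |

- **Short plaque:** its centre is within about 2 mm of the board and sticks, lying along the board with its flowers up. Its underside was released about 0.5 mm above the sticks, and its measured size matches lying flat at that height.
- **Long plaque:** pictures show it flat in the box with its flowers up. I did not measure its final position.
- **Bystanders:** the jar, glue gun and tin show no pixel change from the first picture.

**What went wrong or disagreed:**
- **First grasp:** the TCP height reads about 30 mm too low, so the fingers closed lightly on the short plaque's flowers, with about 2 N on the wrist. I released at once, found the offset by triangulating the tip, and saw no displacement afterwards.
- **Drop onto the mat:** the short plaque was let go about 10 mm above the mat, guided by the fingers, and landed flat.
- **Board centre:** one mask put it at y = 330; I used the corner fit at about 328.

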